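# Measure the inner edge of a sole pattern with a measuring roller

### The job

Measure how long an edging strip the sole pattern needs along its curved inner edge: take the measuring roller from its stand, set its wheel against the edge at the heel mark and roll it along the edge, through the waist, to the ball mark, always touching, firmly enough that the wheel turns instead of skidding but gently enough not to dent the brass edge. Then put the roller back down in its stand with the length still showing on its drum, and leave the other things on the bench where they are.

Things in the scene. Friction and masses are not known exactly. Their poses are not given: they have to be found in the camera images.
- roller: Measuring roller, hand tool of about 0.2 kg, hanging upright in its stand. Origin: centre of the underside of its collar (aluminium disc 52 mm across, z = 0 to 6 mm); z up the handle. Handle: wood, 24 x 24 mm square, flats along the tool's x and y, z = 8 to 66 mm (rounded top to 74). Below the collar a graduated drum (29 mm across) and a black rubber wheel, on the handle's axis, reaching to z = -47 mm.
- wheel (a point): Centre of the rubber wheel, on the handle's axis, 31 mm below the roller's origin. Wheel radius 16 mm, crowned: it touches with its middle height, so keep this point level with the pattern's edge, between the pattern's lower and upper face.
- drum (a joint): Turn of wheel and drum against the handle, rad, 0 at the start; 1 rad = 16 mm of edge. Grows as the wheel rolls along the inner edge from heel to toe, shrinks when rolled back. Stiff bearing: it stays put when untouched, but the wheel skids without counting under less than about 2 to 3 N. Turning the handle while the wheel touches counts too: keep its heading. Mark to mark is 172 mm = 10.8 rad.
- stand: Fixed stand of the roller: wooden block 64 x 64 mm on a steel foot 74 x 74 x 6 mm, 66 mm high in all, with a round vertical hole 40 mm across and 57 mm deep, open at the top. The collar rests on the block, the wheel hangs free in the hole. Origin: centre of the underside, z up.
- stand_mouth (a point): Centre of the mouth of the stand's hole, 66 mm above the bench; the roller's origin lies here when it is home.
- jig: Fixed jig: board 84 (x) x 290 (y) x 14 mm, on it two pillars, on these the brass-bound wooden sole pattern, 281 mm long, 91 wide, 15 thick, lower face 42 mm and upper face 57 mm above the bench. Origin: centre of the board's underside; z up, +y to the toe, -x the side of the waisted inner edge. Steel thumb nuts at (-1, 78) and (0, -92) mm, radius 15, reach 75 mm above the bench. The brass dents above 20 N.
- waist (a point): Nominal narrowest place of the inner edge, jig (-10, -5) mm, at half the pattern's height. The edge runs from heel mark to waist and from waist to ball mark in two smooth S-curves, each x = xa + (xb - xa)(3tt - 2ttt), t = (y - ya)/(yb - ya), in the jig's frame: along y at both marks and in the waist, up to 33 degrees off y between.
- heel_mark (a point): Nominal place of the heel mark (black line across the pattern's top border and down its inner edge), at jig (-34, -85) mm, at half the pattern's height, 49.5 mm above the bench. The measuring starts here. Heel mark, waist and ball mark are nominal: the pattern's oversize nut holes let it lie up to 4 mm to either side in x and up to 0.03 rad turned about the jig's z, so find the true edge by touch.
- ball_mark (a point): Nominal place of the ball mark (such a black line) at jig (-44, 75) mm, same height; the measuring ends here. The pattern is clamped hard and does not give. The rubber wheel on the brass gives little: expect 5 to 20 N per mm with the tool in hand.
- wax_block: Bystander: small honey-coloured wax block, 34 x 52 x 20 mm; leave it alone. Origin: centre of its underside.
- glue_tube: Bystander: squeezed yellow glue tube, 38 x 124 x 23 mm; leave it alone. Origin: centre of its underside.
- hammer: Bystander: cobbler's hammer, wooden handle, 94 x 213 x 33 mm; leave it alone. Origin: centre of its underside.
- heel_lift_5: Bystander: dark leather heel lift lying flat, 65 x 67 x 10 mm; leave it alone. Origin: centre of its underside.
- sanding_block: Bystander: cork sanding block, 58 x 95 x 26 mm; leave it alone. Origin: centre of its underside.
Not all that is in view belongs to the job. What is shaped like the roller but orange or purple is not meant.

How it is judged (in metres and radians):
On the way, in this order (a step that is already met when the one before it is completed fails the run):
1. the wheel touches the inner edge at the heel mark (within 10 mm along the jig), pressed on with more than 1.5 N, the drum still near zero (under 0.8 rad) (contact force between roller and jig above 1.5 N and y of wheel in the frame of jig between -0.095 and -0.075 m and x of wheel in the frame of jig below -0.03 m and value of joint drum between -0.5 and 0.8 rad), for 0.1 s.
2. it rolls through the waist (within 12 mm of the narrowest place), pressed on with more than 1.5 N, the drum having counted the way there (4.4 to 6.9 rad) (contact force between roller and jig above 1.5 N and y of wheel in the frame of jig between -0.017 and 0.007 m and x of wheel in the frame of jig between -0.036 and -0.014 m and value of joint drum between 4.4 and 6.9 rad), for 0.1 s.
3. it reaches the ball mark (within 10 mm along the jig), pressed on with more than 1.5 N, with the whole length on the drum (10.2 to 11.35 rad) (contact force between roller and jig above 1.5 N and y of wheel in the frame of jig between 0.065 and 0.085 m and x of wheel in the frame of jig below -0.05 m and value of joint drum between 10.2 and 11.35 rad), for 0.1 s.
At the end, for the whole second after the job is handed in: The roller is released, at rest and upright in its stand: collar down on the block (origin within 6 mm sideways and 3 mm in height of the mouth, tilt under 0.06 rad), and the drum shows the length of the edge, 10.2 to 11.35 rad (172 mm within about 9 mm) (horizontal distance between roller and stand_mouth below 0.006 m and z of roller in the frame of stand between 0.063 and 0.069 m and angle between roller's own z axis and vertical below 0.06 rad and linear speed of roller below 0.02 m/s and value of joint drum between 10.2 and 11.35 rad and contact force between the fingers and roller below 0.05 N); the robot touches nothing.
It fails at once if the roller pressed on the pattern or jig with more than 20 N (dented edge) (contact force between roller and jig above 20 N).
It fails at once if a bystander moved by more than 30 mm (distance of any of wax_block, glue_tube, hammer, heel_lift_5, sanding_block from where it was at the start of the episode above 0.03 m).
It also fails if it takes over 72 s, if anything falls off the work surface, if the arm or the gripper's body presses on something with over 40 N, if the wrist force passes 120 N, or if a joint passes its speed limit or range.

### The arm

A 7-joint arm with a two-finger parallel gripper is mounted at the origin on a cart in front of the work surface, level with it; the furniture and walls round the work are solid. World frame = base frame: x ahead of the robot, y to its left, z up, the work surface at z = 0. Lengths are in mm, angles in rad, forces in N, time in s.
With the tool pointing down it reaches from about 400 to 875 mm from the base axis. Payload 4.4 kg.
Tool frame: the origin (TCP) lies at the very end of the fingers, on their centre line; the grasp point (between the pads) lies 19 mm behind it; z points along the fingers, y is the direction in which the jaws open and shut (so a half turn about z gives the same grasp; the last joint's range is limited). The gripper opens to 85 mm and grips with 20 to 120 N. Pads are 22 mm wide; open, the fingers measure 114 mm over their backs; the gripper's body (76 mm by 85 mm) begins 54 mm behind the grasp point. The pads swing forward as they close: fully open they stand 13 mm farther back than shut.
Start: joints at [1.176, 0.628, 0.038, 1.517, -0.027, 0.996, -0.02], TCP at [209.918, -615.185, 231.313] pointing down, gripper open.
Joint ranges: [-3.06, 3.06], [-0.37, 2.12], [-1.25, 1.32], [0.18, 2.47], [-1.1, 4.24], [0.23, 1.98], [-2.94, 2.94]. Speed limits (rad/s): [2.57, 2.57, 3.14, 3.14, 3.14, 3.14, 3.14].

### API

Orientations are given as [roll, pitch, yaw] about the fixed x, y, z axes, in that order (R = Rz(yaw) Ry(pitch) Rx(roll)).
In Python, from cell import read_state, get_image, finish_job gives the robot as it stands.
- The arm moves only by the tool carry_out, never from a script. Its argument "series" is a list that holds one entry, the list of rows, each a list of 7 numbers: the shift along the tool's x, y, z in cm, then the turn, a rotation vector about the tool's x, y, z in rad, then the finger opening in cm, from 0 to 8.54. In form: [[[x, y, z, wx, wy, wz, grip], ...]]. A call has 1 to 5 rows; each row is the pose to reach, as a shift and turn from the pose commanded when the call began, along the tool's axes at that moment; what a row does not reach only later rows make up. A row lasts 1/12 s, in which the tool goes at most 41.7 mm and 7.16 degrees, less where a joint would pass 70% of its speed; a pose out of reach is approached as far as the arm can. A call with a gripper value outside its range is refused whole. The fingers move at their own pace and stop on an object; the grip force is fixed at half the most. Time passes only in rows, so rows that repeat a pose let the fingers close. It gives the time, the measured TCP pose, the force and the opening at its end, in the units of the state.
- read_state(): the state, without advancing time (a new reading comes with each control period).
- get_image(name): name is "scene" or "top"; returns a dict with "img" (420x560x3 uint8, blue, green, red), "z_map" (420x560 float32, mm along the optical axis (not along the pixel's ray), 0 where there is no reading), "mtx" (3x3 intrinsics, pixels), "dist" ([k1, k2, p1, p2, k3] as OpenCV has them; the pictures are not rectified), "T" (4x4, takes a point from camera to world coordinates). Camera axes: x right, y down, z forward; pixel columns grow to the right and rows downward; lengths in mm; the calibration is good to about 2 mm. A picture is of the moment at which its call begins.
- finish_job(): hands the job in, once; it reports no verdict.
The state is a dict: "clock": time; "qpos": joint angles; "qd": joint speeds; "tau": joint torques, N m; "eef_pos": TCP position; "tool_rot": TCP orientation; "force": force on the tool from outside, world axes, zero at the start; "torque": the same for the moment, N m; "width": finger opening in mm.
Only numpy, scipy, OpenCV 4.12 (cv2) and the standard library are available. Lean on these libraries where they do the work, as an engineer would, in place of code of your own. Each camera call takes 0.05 s, during which the arm holds its last target.

## Working session

There is one attempt and no reset: what is moved stays moved. The work goes in short steps, Python scripts to look and compute and a tool call to move; the robot and the scene stay as the last step left them, time stands still between calls to the robot, and variables do not carry over. Pictures are saved under pics/ and viewed, and the job is handed in when it is done.

Besides the shell and the picture viewer there is one more tool, called after ">>>" by a JSON object that holds its "name" and its "arguments", one argument or row to a line. carry_out: Moves the arm, as the interface text tells. Its arguments: {"type":"object","properties":{"series":{"type":"array","items":{"type":"array","items":{"type":"array","items":{"type":"number"}}}}},"required":["series"]}

```bash
ls; mkdir -p pics; python3 - <<'E'
from cell import read_state,get_image
import cv2
print(read_state())
for n in("scene","top"):
    d=get_image(n);cv2.imwrite(f"pics/{n}0.png",d["img"]);print(n,d["mtx"],d["dist"],d["T"])
E
```

```text
pics
{'clock': 0.0, 'qpos': array([ 1.17621179,  0.62936009,  0.03841178,  1.51836865, -0.02702644,
        0.99626424, -0.01998241]), 'qd': array([-1.10423326e-03, -6.01266579e-04, -6.77449656e-04, -1.27762617e-03,
       -2.57577366e-03,  1.30738184e-04,  6.89089003e-06]), 'tau': array([ 1.44542469e-04, -5.63414204e+01,  1.22631546e+00, -1.93444848e+01,
        1.09642575e-02,  1.05832180e-02,  2.81788527e-05]), 'eef_pos': array([ 209.73311876, -614.58261718,  230.37925575]), 'tool_rot': array([-3.13970891e+00, -1.45101943e-05,  3.28812119e-01]), 'force': array([-0.2738072 , -0.37663683, -0.58463233]), 'torque': array([ 0.00934016, -0.00426393, -0.01732946]), 'width': 85.49796374389577}
scene [[481.59675161   0.         289.45191311]
 [  0.         481.59675161 212.42956897]
 [  0.           0.           1.        ]] [-0.16117709  0.          0.          0.          0.        ] [[-5.84235258e-01 -5.60863659e-01  5.86601329e-01 -2.01833905e+02]
 [-8.11412759e-01  3.88801283e-01 -4.36397635e-01  2.70195585e+02]
 [ 1.66882249e-02 -7.30934688e-01 -6.82243347e-01  9.86026712e+02]
 [ 0.00000000e+00  0.00000000e+00  0.00000000e+00  1.00000000e+00]]
top [[386.27148426   0.         275.84695158]
 [  0.         386.27148426 208.67332762]
 [  0.           0.           1.        ]] [0.01303151 0.         0.         0.         0.        ] [[-2.32067041e-02 -9.93120671e-01  1.14772743e-01  4.61646636e+02]
 [-9.99615656e-01  2.47921289e-02  1.24053058e-02 -3.06922528e+02]
 [-1.51654263e-02 -1.14440745e-01 -9.93314314e-01  1.05739326e+03]
 [ 0.00000000e+00  0.00000000e+00  0.00000000e+00  1.00000000e+00]]
```

View pics/scene0.png

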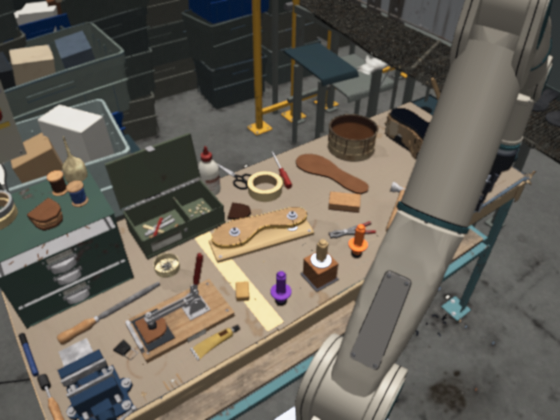

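View pics/top0.png

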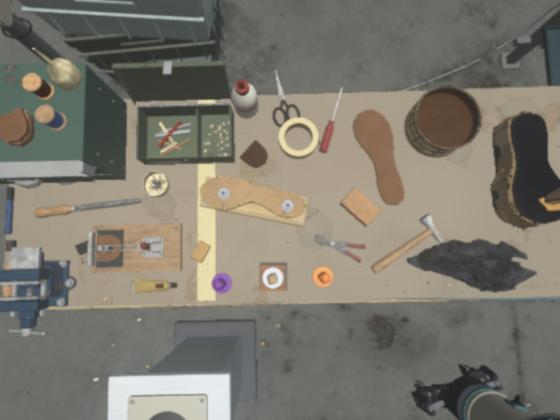

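The roller candidates in the top view are the wood/aluminium one in a block stand at (273,277), the orange one at (323,277) and the purple one at (222,283). By the description it is the one at (273,277). I'll check that in a close crop and measure.

```bash
cat > h.py <<'E'
import numpy as np,cv2
from cell import read_state,get_image
def ray(d,uv):
    p=cv2.undistortPoints(np.array(uv,float).reshape(-1,1,2),d["mtx"],d["dist"]).reshape(-1,2)
    R=d["T"][:3,:3];return d["T"][:3,3],(R@np.c_[p,np.ones(len(p))].T).T
def onz(d,uv,z):
    o,r=ray(d,uv);t=(z-o[2])/r[:,2];return o+t[:,None]*r
def cloud(d):
    h,w=d["z_map"].shape
    u,v=np.meshgrid(np.arange(w),np.arange(h))
    p=cv2.undistortPoints(np.stack([u,v],-1).reshape(-1,1,2).astype(float),d["mtx"],d["dist"]).reshape(-1,2)
    P=np.c_[p,np.ones(len(p))]*d["z_map"].reshape(-1,1)
    return (P@d["T"][:3,:3].T+d["T"][:3,3]).reshape(h,w,3)
def proj(d,P):
    Ti=np.linalg.inv(d["T"]);rv=cv2.Rodrigues(Ti[:3,:3])[0]
    return cv2.projectPoints(np.array(P,float).reshape(-1,1,3),rv,Ti[:3,3],d["mtx"],d["dist"])[0].reshape(-1,2)
E
python3 - <<'E'
from h import *
d=get_image("top");s=get_image("scene")
c=d["img"][165:300,180:340];cv2.imwrite("pics/c1.png",cv2.resize(c,None,fx=5,fy=4.4*5/4.4,interpolation=cv2.INTER_CUBIC)[:600*2,:800][:675])
c=s["img"][190:310,200:360];cv2.imwrite("pics/c2.png",cv2.resize(c,None,fx=5,fy=5,interpolation=cv2.INTER_CUBIC))
C=cloud(d)
np.set_printoptions(precision=0,suppress=True,linewidth=200)
print(C[262:294:2,258:290:2,2]);print(C[277,273],C[283,222])
E
```

```text
[[   1.    5.    4.    5.    6.    7.    7. 1057.    4.    5.    9.    3.    7.    6.    6.   -2.]
 [   0.   10.   38.   43.   41.   39.   40.   38.   40. 1057.   40.   44.   40.   43.    8.   -1.]
 [   0.   64.   63. 1057.   68.   67.   67.   68.   66.   70.   65.   67.   68.   66.    5.   -5.]
 [   3.   66.   66.   68.   66.   72.   72.   74.   72.   74.   68.   68.   66.   65.    7.    1.]
 [  -2.   65.   68.   68.   71.   75.   76.   75.   74.   72.   73.   69.   66.   64.    8.   -0.]
 [  -1.   69.   65.   70.   74.   74.   74.   77.   80.   72.   75.   73.   68.   71.    5.   -3.]
 [  -0.   65.   66.   73.   71.  109.  130.  131.  130.   79.   71.   75.   68.   69.    3.   -0.]
 [  -1.   65.   67.   71.  131.  132.  141.  139.  138.  124.   72.   74.   74.   63.    5.    0.]
 [   1.   68.   69.   70.  126.  140.  140.  140.  140.  128.   73.   72.   70.   65.    7.    1.]
 [   2.   63.   67.   71.   71.  137.  140.  137.  140.  130.   75.   73.   64.   68.    4.   -1.]
 [   2.   69.   66.   72.   70.  131.  137.  139.  135.  130.   73.   74.   65.   73.    5.   -2.]
 [  -2.   66.   66.   70.   74.   71.  131.   72.   73.   69.   70.   65.   65.   66.    4.   -1.]
 [  -3.   66.   65.   65.   68.   70.   73.   78.   75.   75.   65.   66.   68.   66.    8.   -2.]
 [   3.   66.   66.   65.   68.   67.   67.   67.   68.   64.   66.   67.   67.   66.    9.    0.]
 [  -2.    0.   -3.    2.   -2.    1.   -1.   -1.   -0.    0.    2.   -5.    1.   -1.   -0.    4.]
 [  -1.   -0.    2.   -0.   -2.   -1.   -1.   -2.    4.    3.   -1.   -2.   -1.   -1.   -1.   -1.]]
[ 407. -285.  139.] [ 394. -161.  112.]
```

```bash
python3 -c "
import cv2
a=cv2.imread('pics/c1.png');print(a.shape);cv2.imwrite('pics/c1b.png',cv2.resize(a,(700,590)))"
```

```text
(675, 800, 3)
```

View pics/c1b.png

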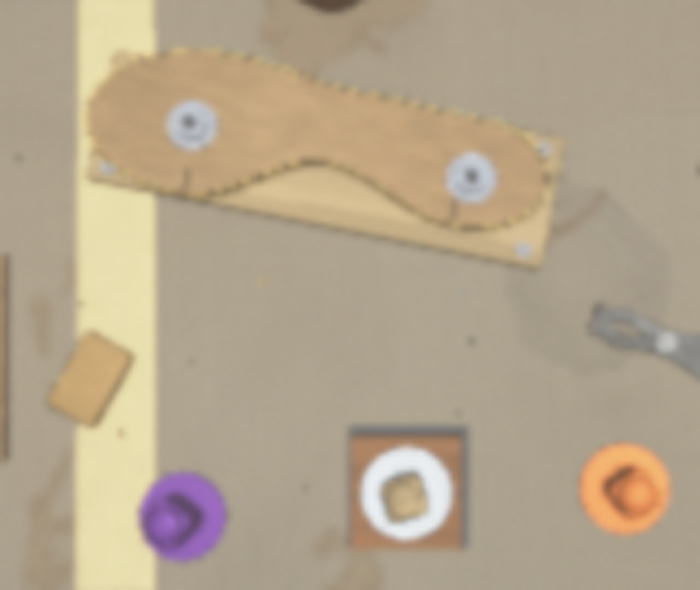

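View pics/c2.png

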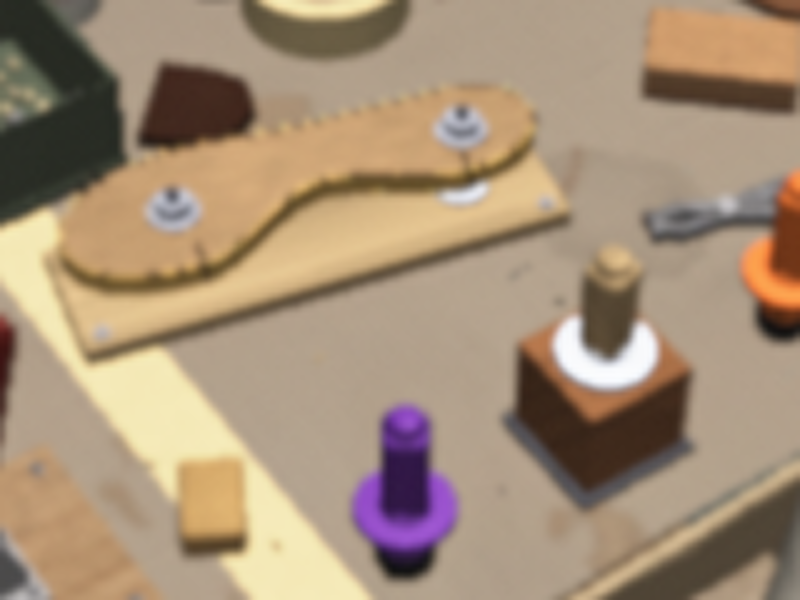

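The crop confirms it: the wooden handle with the white collar in the wooden block (273,277) is the roller. The jig's inner edge faces the robot, the toe is at image left, and the marks are near (283,213) for the heel and (223,207) for the ball. Now I'll measure.

```bash
python3 - <<'E'
from h import *
np.set_printoptions(precision=1,suppress=True,linewidth=200)
d=get_image("top");s=get_image("scene")
def comp(d,box,thr,sat=40):
    u0,v0,u1,v1=box;hsv=cv2.cvtColor(d["img"],cv2.COLOR_BGR2HSV)[v0:v1,u0:u1]
    m=((hsv[...,1]<sat)&(hsv[...,2]>thr)).astype(np.uint8)
    m=cv2.morphologyEx(m,cv2.MORPH_CLOSE,np.ones((9,9)))
    n,l,st,c=cv2.connectedComponentsWithStats(m);i=1+np.argmax(st[1:,4])
    cnt=max(cv2.findContours((l==i).astype(np.uint8),0,2)[0],key=cv2.contourArea)
    (x,y),r=cv2.minEnclosingCircle(cnt)
    return np.array([x+u0,y+v0]),r,c[i]+[u0,v0],st[i]
for nm,box,z in(("collar",(258,260,290,294),72),("nutball",(212,182,236,206),66),("nutheel",(276,194,300,218),66)):
    c,r,ce,st=comp(d,box,170);print(nm,c,r,ce,st,onz(d,[ce],z))
# roller from scene: collar
c,r,ce,st=comp(s,(300,250,340,285),190);print("scene collar",c,ce,st,onz(s,[ce],72))
f=lambda x,y:[180+x*160/700,165+y*135/590]
print("board corners",onz(d,[f(92,182),f(540,268),f(563,140)],14))
print("marks heel/ball",onz(d,[f(451,222),f(187,192)],57), "waist",onz(d,[f(318,162)],57))
print("block top corners",onz(d,[f(350,436),f(465,436),f(350,547),f(465,547)],66))
# scene marks
g=lambda x,y:[200+x/5,190+y/5]
print("scene heel/ball",onz(s,[g(470,180),g(204,268)],57),"nuts",onz(s,[g(462,128),g(173,210)],68))
print("stand bottom corners scene",onz(s,[g(503,415),g(588,505),g(692,447)],6))
C=cloud(d)
sub=C[262:294,258:290].reshape(-1,3)
print("collar pts",np.median(sub[(sub[:,2]>69.5)&(sub[:,2]<78)],0),"handle",sub[(sub[:,2]>125)&(sub[:,2]<150)].mean(0),sub[(sub[:,2]>125)&(sub[:,2]<150)].min(0),sub[(sub[:,2]>125)&(sub[:,2]<150)].max(0))
blk=sub[(sub[:,2]>55)&(sub[:,2]<78)];print("block",blk.min(0),blk.max(0),cv2.minAreaRect(blk[:,:2].astype(np.float32)))
c=d["img"][255:300,250:296];cv2.imwrite("pics/c3.png",cv2.resize(c,None,fx=13,fy=13,interpolation=cv2.INTER_CUBIC))
c=d["img"][172:232,196:311];cv2.imwrite("pics/c4.png",cv2.resize(c,None,fx=6.9,fy=6.9,interpolation=cv2.INTER_CUBIC))
E
```

```text
collar [270.5 278. ] 12.54003620147705 [272.  277.4] [  0   7  26  22 369] [[ 401.7 -280.9   72. ]]
nutball [223.5 193. ] 5.852449893951416 [223.5 193.1] [  6   6  12  11 104] [[ 620.4 -159.4   66. ]]
nutheel [287.3 205.3] 5.758855819702148 [287.3 205.3] [  6   6  12  12 107] [[ 584.2 -324.3   66. ]]
scene collar [321.  257.2] [320.5 260.2] [ 11   0  21  18 190] [[ 396.  -275.5   72. ]]
board corners [[ 592.9  -90.    14. ]
 [ 532.4 -367.3   14. ]
 [ 611.9 -384.1   14. ]]
marks heel/ball [[ 558.1 -312.8   57. ]
 [ 580.  -155.7   57. ]] waist [[ 596.1 -234.3   57. ]]
block top corners [[ 433.7 -250.9   66. ]
 [ 432.2 -317.7   66. ]
 [ 370.3 -249.8   66. ]
 [ 368.9 -316.    66. ]]
scene heel/ball [[ 545.5 -302.4   57. ]
 [ 572.2 -147.7   57. ]] nuts [[ 572.4 -316.2   68. ]
 [ 608.9 -151.5   68. ]]
stand bottom corners scene [[ 434.2 -244.1    6. ]
 [ 361.3 -244.     6. ]
 [ 359.8 -312.     6. ]]
collar pts [ 405.7 -281.5   72.5] handle [ 402.5 -280.9  134.7] [ 389.8 -294.1  126.1] [ 415.3 -268.1  141.7]
block [ 371.9 -311.9   61.1] [ 433.1 -249.8   77.9] ((402.4214172363281, -280.640380859375), (61.117679595947266, 60.226951599121094), 88.64037322998047)
```

View pics/c3.png

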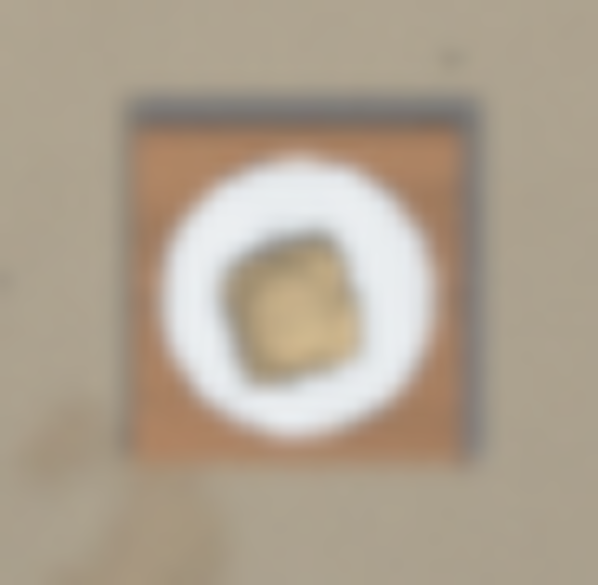

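View pics/c4.png

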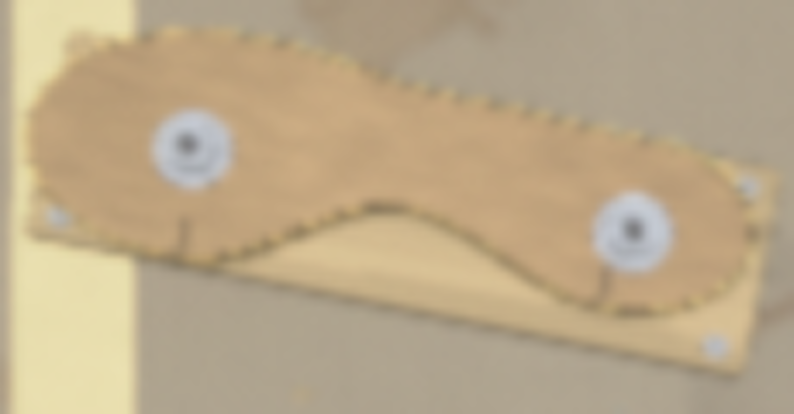

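```bash
cat >> h.py <<'E'
from scipy.spatial.transform import Rotation as Ro
def to(p,yaw=None):
    """shift in tool axes (cm) and tool z-turn from measured pose to world p (mm)"""
    s=read_state();R=Ro.from_euler('xyz',s["tool_rot"])
    v=R.inv().apply(np.array(p,float)-s["eef_pos"])/10
    print("shift cm",v.round(3),"norm",np.linalg.norm(v).round(2))
    if yaw is not None:
        T=Ro.from_euler('xyz',[np.pi,0,yaw]);print("rotvec",(R.inv()*T).as_rotvec().round(4))
def st():
    s=read_state();print("t %.2f"%s["clock"],"p",s["eef_pos"].round(2),"rot",s["tool_rot"].round(4),"F",s["force"].round(2),"w %.1f"%s["width"],"q",s["qpos"].round(3))
# jig frame
Y=-0.219;JO=np.array([604.3,-235.1])
JR=np.array([[np.cos(Y),-np.sin(Y)],[np.sin(Y),np.cos(Y)]])
def w2j(p):return JR.T@(np.array(p)[:2]-JO)
def j2w(p):return JR@np.array(p)+JO
E
python3 - <<'E'
from h import *
np.set_printoptions(precision=1,suppress=True)
st();to([402,-281.5,180])
d=get_image("top")
f=lambda x,y:[196+(x+.5)/6.9-.5,172+(y+.5)/6.9-.5]
for n,q,nom in(("heel",(605,308),(-34,-85)),("waist",(383,205),(-10,-5)),("ball",(183,262),(-44,75))):
    p=onz(d,[f(*q)],55)[0];print(n,p,w2j(p),"nom",nom,j2w(nom))
E
```

```text
t 0.30 p [ 209.9 -615.   231. ] rot [-3.1 -0.   0.3] F [-0.2  0.5 -0.4] w 85.4 q [ 1.2  0.6  0.   1.5 -0.   1.  -0. ]
shift cm [ 29.  -25.4   5.1] norm 38.82
heel [ 557.2 -313.2   55. ] [-29.  -86.5] nom (-34, -85) [ 552.6 -310.7]
waist [ 598.6 -230.    55. ] [-6.7  3.8] nom (-10, -5) [ 593.5 -237.8]
ball [ 578.7 -153.7   55. ] [-42.7  73.9] nom (-44, 75) [ 577.6 -152.3]
```

>>> {"name": "carry_out", "arguments": {
  "series": [
    [[2.9,-2.54,0,0,0,0,8.5],[5.8,-5.08,0,0,0,0,8.5],[8.7,-7.62,0,0,0,0,8.5],[11.6,-10.16,0,0,0,0,8.5],[14.5,-12.7,0,0,0,0,8.5]]
  ]
}}

```text
clock: 0.77
eef_pos: [306.7, -446.6, 231.4]
tool_rot: [3.141, -0.0, 0.328]
force: [1.2, -0.3, 1.1]
width: 84.7
```

>>> {"name": "carry_out", "arguments": {
  "series": [
    [[2.9,-2.54,1,0,0,0,8.5],[5.8,-5.08,2,0,0,0,8.5],[8.7,-7.62,3,0,0,0,8.5],[11.6,-10.16,4,0,0,0,8.5],[14.5,-12.7,5,0,0,0,8.5]]
  ]
}}

```text
clock: 1.18
eef_pos: [403.1, -279.6, 181.2]
tool_rot: [3.141, -0.001, 0.328]
force: [1.6, 0.1, 0.1]
width: 84.8
```

```bash
python3 - <<'E'
from h import *
st()
E
```

```text
t 1.18 p [ 403.14 -279.64  181.22] rot [ 3.1409e+00 -6.0000e-04  3.2840e-01] F [1.6  0.08 0.14] w 84.8 q [ 0.533  0.475  0.023  2.009 -0.018  0.657 -0.675]
```

>>> {"name": "carry_out", "arguments": {
  "series": [
    [[0,0,0,0,0,-0.1,8.5],[0,0,0,0,0,-0.2,8.5],[0,0,0,0,0,-0.3,8.5],[0,0,0,0,0,-0.4,8.5],[0,0,0,0,0,-0.5,8.5]]
  ]
}}

```text
clock: 1.6
eef_pos: [402.6, -281.1, 181.5]
tool_rot: [3.141, 0.0, 0.834]
force: [-0.0, 0.1, 0.3]
width: 84.9
```

>>> {"name": "carry_out", "arguments": {
  "series": [
    [[0,0,0,0,0,-0.1,8.5],[0,0,0,0,0,-0.2,8.5],[0,0,0,0,0,-0.3,8.5],[0,0,0,0,0,-0.4,8.5],[0,0,0,0,0,-0.5,8.5]]
  ]
}}

```text
clock: 2.02
eef_pos: [402.5, -281.3, 181.5]
tool_rot: [3.141, 0.0, 1.334]
force: [0.1, 0.4, 0.2]
width: 84.9
```

>>> {"name": "carry_out", "arguments": {
  "series": [
    [[0,0,0,0,0,-0.1,8.5],[0,0,0,0,0,-0.2,8.5],[0,0,0,0,0,-0.3,8.5],[0,0,0,0,0,-0.4,8.5],[0,0,0,0,0,-0.5,8.5]]
  ]
}}

```text
clock: 2.43
eef_pos: [402.4, -281.3, 181.5]
tool_rot: [3.141, 0.0, 1.833]
force: [-0.5, 0.3, -0.3]
width: 85.3
```

```bash
python3 - <<'E'
from h import *
st();to([402,-281.5,120],1.85);to([402,-281.5,82],1.85)
for n in("scene","top"):
    d=get_image(n);p=proj(d,[[402,-281.5,120]])[0];print(p)
    u,v=p.astype(int);c=d["img"][v-50:v+50,u-65:u+65];cv2.imwrite(f"pics/d_{n}.png",cv2.resize(c,None,fx=6,fy=6,interpolation=cv2.INTER_CUBIC))
E
```

```text
t 2.43 p [ 402.42 -281.35  181.47] rot [3.1414e+00 4.0000e-04 1.8335e+00] F [-0.53  0.34 -0.28] w 85.3 q [ 0.841  0.501 -0.411  1.999  0.303  0.7    0.504]
shift cm [-1.000e-03 -4.600e-02  6.147e+00] norm 6.15
rotvec [ 0.0002  0.0004 -0.0165]
shift cm [ 0.    -0.046  9.947] norm 9.95
rotvec [ 0.0002  0.0004 -0.0165]
[322.06481065 244.80773776]
[271.74576217 278.53088427]
```

View pics/d_scene.png

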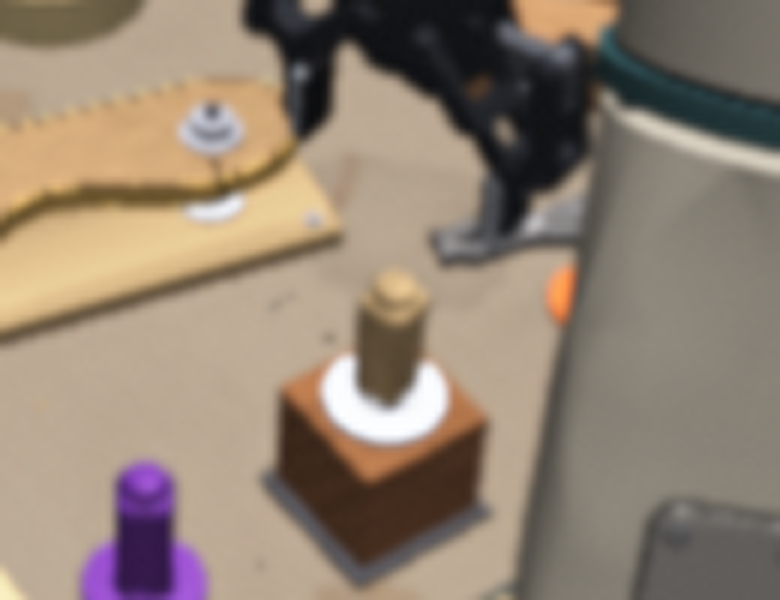

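The scene picture shows both fingertips, at about (305,130) and (505,215) in the crop, straddling the axis of the handle at (390,330). They are aligned, so I descend and close.

>>> {"name": "carry_out", "arguments": {
  "series": [
    [[0,-0.04,3,0,0,0,8.5],[0,-0.04,6,0,0,0,8.5],[0,-0.04,8,0,0,0,8.5],[0,-0.04,9.6,0,0,0,8.5],[0,-0.04,9.6,0,0,0,8.5]]
  ]
}}

```text
clock: 2.95
eef_pos: [400.3, -280.3, 82.8]
tool_rot: [-3.138, -0.004, 1.826]
force: [0.1, 0.1, -0.7]
width: 85.3
```

>>> {"name": "carry_out", "arguments": {
  "series": [
    [[0,0,0,0,0,0,5],[0,0,0,0,0,0,3.5],[0,0,0,0,0,0,2.6],[0,0,0,0,0,0,1.8],[0,0,0,0,0,0,1.5]]
  ]
}}

```text
clock: 3.37
eef_pos: [402.3, -281.7, 86.2]
tool_rot: [3.141, 0.001, 1.828]
force: [-1.6, -0.1, 0.2]
width: 25.4
```

>>> {"name": "carry_out", "arguments": {
  "series": [
    [[0,0,0,0,0,0,1.5],[0,0,0,0,0,0,1.5],[0,0,0,0,0,0,1.5],[0,0,0,0,0,0,1.5],[0,0,0,0,0,0,1.5]]
  ]
}}

```text
clock: 3.78
eef_pos: [402.2, -281.7, 86.3]
tool_rot: [3.141, 0.001, 1.828]
force: [-0.2, 0.1, 7.0]
width: 23.3
```

```bash
python3 - <<'E'
from h import *
st()
for n in("scene","top"):
    d=get_image(n);p=proj(d,[[402,-281.5,100]])[0]
    u,v=p.astype(int);c=d["img"][v-50:v+50,u-65:u+65];cv2.imwrite(f"pics/e_{n}.png",cv2.resize(c,None,fx=6,fy=6,interpolation=cv2.INTER_CUBIC))
E
```

```text
t 3.78 p [ 402.24 -281.75   86.3 ] rot [3.1410e+00 1.4000e-03 1.8282e+00] F [-0.16  0.05  7.01] w 23.3 q [ 0.76   0.654 -0.304  2.075  0.416  0.468  0.398]
```

View pics/e_scene.png

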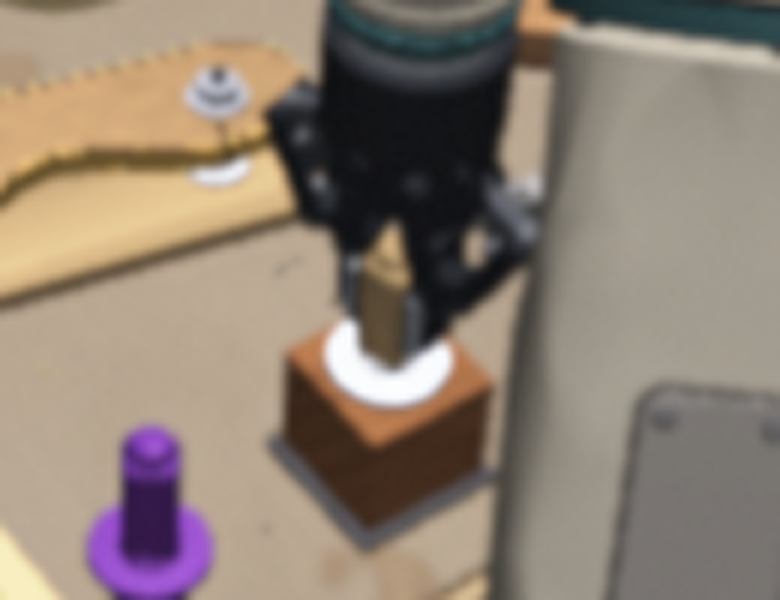

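>>> {"name": "carry_out", "arguments": {
  "series": [
    [[0,0,-1,0,0,0,1.5],[0,0,-2.5,0,0,0,1.5],[0,0,-4.2,0,0,0,1.5],[0,0,-5.8,0,0,0,1.5],[0,0,-6.5,0,0,0,1.5]]
  ]
}}

```text
clock: 4.3
eef_pos: [402.7, -281.6, 152.4]
tool_rot: [3.14, 0.002, 1.829]
force: [0.1, -0.4, -3.5]
width: 23.5
```

```bash
python3 - <<'E'
from h import *
st()
w=j2w([-62,-86]);print(w);to([w[0],w[1],151]);to([w[0],w[1],101])
for n in("scene","top"):
    d=get_image(n);p=proj(d,[[402,-281.5,140]])[0]
    u,v=p.astype(int);c=d["img"][v-50:v+50,u-65:u+65];cv2.imwrite(f"pics/f_{n}.png",cv2.resize(c,None,fx=6,fy=6,interpolation=cv2.INTER_CUBIC))
E
```

```text
t 4.30 p [ 402.74 -281.59  152.44] rot [3.1396e+00 1.9000e-03 1.8287e+00] F [ 0.06 -0.41 -3.47] w 23.5 q [ 0.821  0.545 -0.387  2.027  0.34   0.628  0.465]
[ 525.09704713 -305.57618219]
shift cm [-5.44  11.219  0.176] norm 12.47
shift cm [-5.43  11.21   5.176] norm 13.49
```

View pics/f_scene.png

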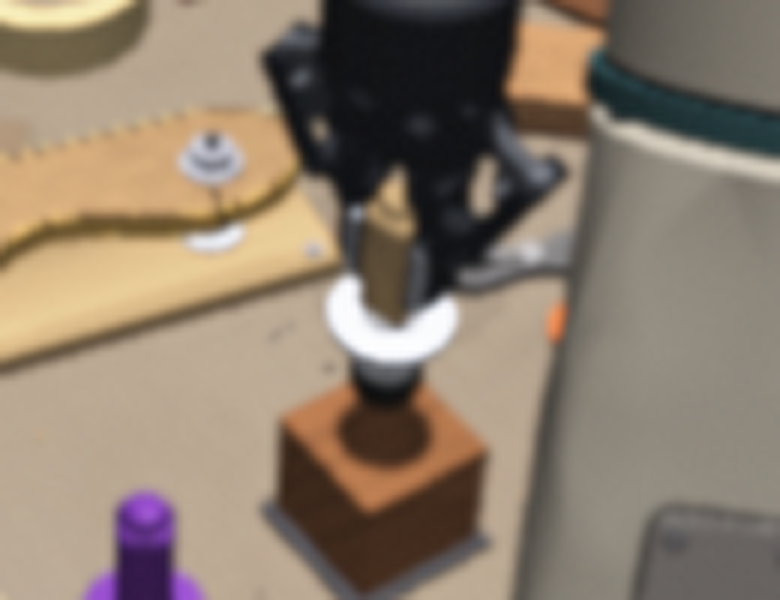

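The roller hangs upright in the grip, with its wheel (385,390 in the crop) clear of the stand's mouth (385,435). Next I move to the heel approach.

>>> {"name": "carry_out", "arguments": {
  "series": [
    [[-1.2,2.4,0,0,0,0,1.5],[-2.7,5.6,0,0,0,0,1.5],[-4.2,8.8,0,0,0,0,1.5],[-5.2,10.7,0,0,0,0,1.5],[-5.44,11.22,0,0,0,0,1.5]]
  ]
}}

```text
clock: 4.82
eef_pos: [528.5, -305.0, 149.2]
tool_rot: [3.138, 0.0, 1.83]
force: [0.6, -0.0, -1.9]
width: 23.5
```

>>> {"name": "carry_out", "arguments": {
  "series": [
    [[0,0,1.2,0,0,0,1.5],[0,0,2.6,0,0,0,1.5],[0,0,4,0,0,0,1.5],[0,0,4.9,0,0,0,1.5],[0,0,5.1,0,0,0,1.5]]
  ]
}}

```text
clock: 5.23
eef_pos: [521.0, -304.5, 96.4]
tool_rot: [-3.136, -0.004, 1.828]
force: [0.2, -0.3, -2.6]
width: 23.4
```

```bash
python3 - <<'E'
from h import *
st();s=read_state();print(w2j(s["eef_pos"]))
R=Ro.from_euler('xyz',s["tool_rot"])
for n,v in(("jx",JR@[1,0]),("jy",JR@[0,1])):print(n,R.inv().apply([*v,0]).round(4))
for n in("scene","top"):
    d=get_image(n);p=proj(d,[[540,-305,70]])[0];print(p,proj(d,[[*s["eef_pos"][:2],49.5],[*s["eef_pos"][:2],33.5]]))
    u,v=p.astype(int);c=d["img"][v-50:v+50,u-65:u+65];cv2.imwrite(f"pics/g_{n}.png",cv2.resize(c,None,fx=6,fy=6,interpolation=cv2.INTER_CUBIC))
E
```

```text
t 5.23 p [ 521.01 -304.45   96.37] rot [-3.1364 -0.0038  1.8285] F [ 0.23 -0.28 -2.64] w 23.4 q [ 0.695  0.756 -0.346  1.754  0.368  0.703  0.408]
[-66.22931935 -85.78864614]
jx [-0.4588  0.8885 -0.0063]
jy [0.8885 0.4588 0.001 ]
[296.0733507  223.39312236] [[299.83459134 232.8398288 ]
 [299.65071767 236.91889581]]
[280.23113479 222.42256113] [[280.22981195 230.30459048]
 [280.25333082 230.65966472]]
```

View pics/g_scene.png

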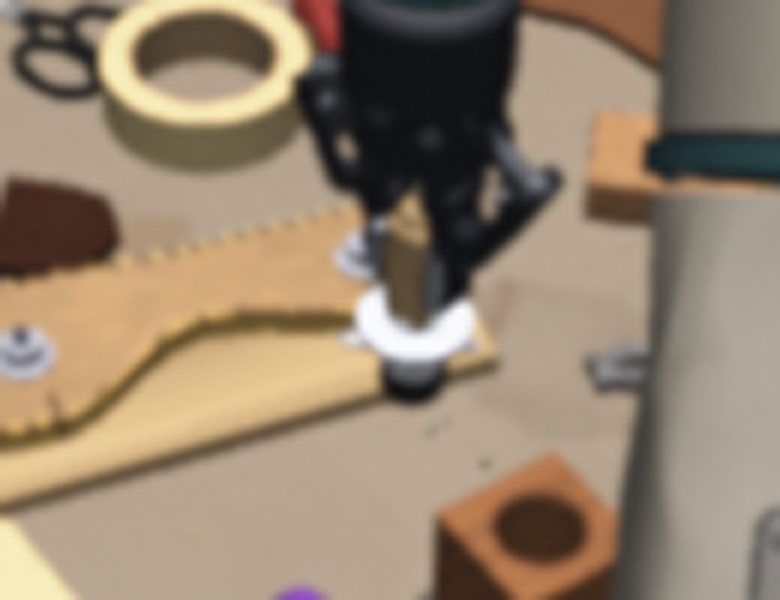

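View pics/g_top.png

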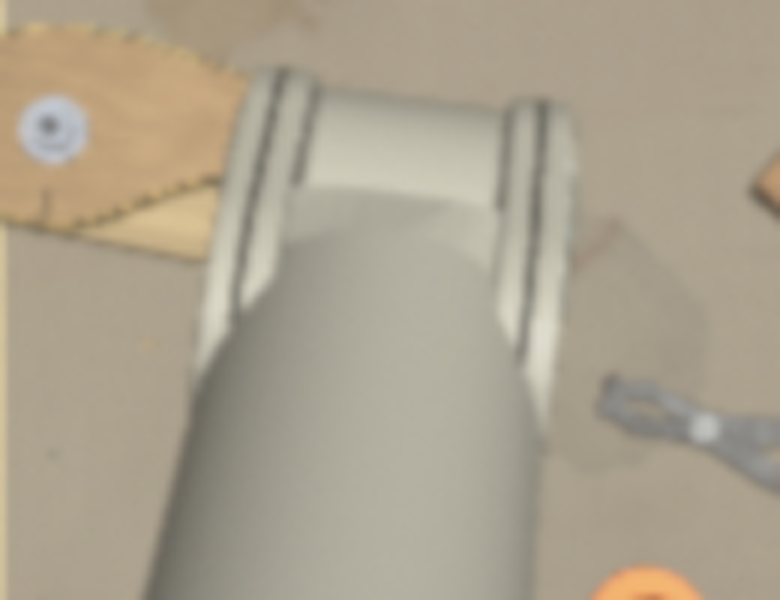

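>>> {"name": "carry_out", "arguments": {
  "series": [
    [[0,0,0,0,0,0,1.5],[0,0,0,0,0,0,1.5],[0,0,0,0,0,0,1.5]]
  ]
}}

```text
clock: 5.58
eef_pos: [524.7, -305.5, 100.1]
tool_rot: [3.141, 0.001, 1.829]
force: [-0.2, 0.1, -1.8]
width: 23.2
```

```bash
python3 - <<'E'
from h import *
st();s=read_state();print(w2j(s["eef_pos"]),w2j(s["force"][:2]+JO));s2=read_state();print(s2["force"])
d=get_image("scene");hsv=cv2.cvtColor(d["img"],cv2.COLOR_BGR2HSV)
u0,v0=270,205
m=((hsv[...,1]<40)&(hsv[...,2]>215))[v0:v0+40,u0:u0+60]
ys,xs=np.where(m);c=[xs.min()+u0,xs.max()+u0];print(c,ys.min()+v0,ys.max()+v0)
print("predicted collar",proj(d,[[*s["eef_pos"][:2],s["eef_pos"][2]-20.3+6]]))
E
```

```text
t 5.58 p [ 524.74 -305.47  100.12] rot [3.1406e+00 1.0000e-03 1.8287e+00] F [-0.18  0.14 -1.83] w 23.2 q [ 0.695  0.752 -0.348  1.749  0.368  0.704  0.409]
[-62.3675401 -85.9714004] [-0.20397651  0.09960706]
[-0.17746458  0.1415426  -1.82621582]
[np.int64(289), np.int64(309)] 219 230
predicted collar [[299.73627014 222.37039678]]
```

>>> {"name": "carry_out", "arguments": {
  "series": [
    [[-0.09,0.18,0,0,0,0,1.5],[-0.18,0.36,0,0,0,0,1.5],[-0.28,0.53,0,0,0,0,1.5],[-0.37,0.71,0,0,0,0,1.5],[-0.37,0.71,0,0,0,0,1.5]]
  ]
}}

```text
clock: 6.05
eef_pos: [532.9, -307.1, 99.4]
tool_rot: [3.141, 0.0, 1.829]
force: [0.3, -0.6, -2.2]
width: 23.3
```

>>> {"name": "carry_out", "arguments": {
  "series": [
    [[-0.02,0.04,0,0,0,0,1.5],[-0.05,0.09,0,0,0,0,1.5],[-0.07,0.13,0,0,0,0,1.5],[-0.09,0.18,0,0,0,0,1.5],[-0.09,0.18,0,0,0,0,1.5]]
  ]
}}

```text
clock: 6.47
eef_pos: [534.2, -307.4, 99.3]
tool_rot: [3.141, 0.0, 1.829]
force: [-0.2, -0.6, -2.5]
width: 23.5
```

```bash
cat > s.py <<'E'
from h import *
s=read_state();print("t %.2f"%s["clock"],"jig",w2j(s["eef_pos"]).round(2),"z %.1f"%s["eef_pos"][2],"Fjig",(JR.T@s["force"][:2]).round(2),"Fz %.1f"%s["force"][2],"tq",s["torque"].round(2))
E
python3 s.py
```

```text
t 6.47 jig [-52.69 -85.79] z 99.3 Fjig [-0.05 -0.6 ] Fz -2.5 tq [-0.01 -0.03  0.  ]
```

>>> {"name": "carry_out", "arguments": {
  "series": [
    [[-0.02,0.04,0,0,0,0,1.5],[-0.05,0.09,0,0,0,0,1.5],[-0.07,0.13,0,0,0,0,1.5],[-0.07,0.13,0,0,0,0,1.5]]
  ]
}}

```text
clock: 6.8
eef_pos: [535.7, -307.8, 99.3]
tool_rot: [3.141, 0.0, 1.829]
force: [0.5, 0.1, -2.5]
width: 23.3
```

>>> {"name": "carry_out", "arguments": {
  "series": [
    [[-0.02,0.04,0,0,0,0,1.5],[-0.05,0.09,0,0,0,0,1.5],[-0.05,0.09,0,0,0,0,1.5]]
  ]
}}

```text
clock: 7.05
eef_pos: [536.7, -308.0, 99.3]
tool_rot: [3.141, 0.0, 1.829]
force: [-0.2, -0.3, -1.9]
width: 23.2
```

>>> {"name": "carry_out", "arguments": {
  "series": [
    [[-0.02,0.04,0,0,0,0,1.5],[-0.05,0.09,0,0,0,0,1.5],[-0.05,0.09,0,0,0,0,1.5]]
  ]
}}

```text
clock: 7.3
eef_pos: [537.7, -308.3, 99.3]
tool_rot: [3.141, 0.0, 1.829]
force: [-0.4, -0.1, -2.3]
width: 23.3
```

>>> {"name": "carry_out", "arguments": {
  "series": [
    [[-0.02,0.04,0,0,0,0,1.5],[-0.05,0.09,0,0,0,0,1.5],[-0.05,0.09,0,0,0,0,1.5]]
  ]
}}

```text
clock: 7.55
eef_pos: [538.7, -308.5, 99.3]
tool_rot: [3.141, 0.0, 1.829]
force: [-0.1, -0.9, -1.9]
width: 23.5
```

>>> {"name": "carry_out", "arguments": {
  "series": [
    [[-0.02,0.04,0,0,0,0,1.5],[-0.05,0.09,0,0,0,0,1.5],[-0.05,0.09,0,0,0,0,1.5]]
  ]
}}

```text
clock: 7.8
eef_pos: [539.7, -308.8, 99.3]
tool_rot: [3.141, 0.0, 1.829]
force: [-0.3, -0.5, -2.3]
width: 23.7
```

>>> {"name": "carry_out", "arguments": {
  "series": [
    [[-0.02,0.04,0,0,0,0,1.5],[-0.05,0.09,0,0,0,0,1.5],[-0.05,0.09,0,0,0,0,1.5]]
  ]
}}

```text
clock: 8.05
eef_pos: [540.2, -308.9, 99.2]
tool_rot: [-3.141, -0.0, 1.829]
force: [0.1, -0.2, -2.1]
width: 23.4
```

```bash
python3 s.py
```

```text
t 8.05 jig [-46.55 -85.99] z 99.2 Fjig [ 0.12 -0.16] Fz -2.1 tq [0.04 0.21 0.03]
```

>>> {"name": "carry_out", "arguments": {
  "series": [
    [[0,0,0,0,0,0,1.5],[0,0,0,0,0,0,1.5]]
  ]
}}

```text
clock: 8.22
eef_pos: [540.2, -308.9, 99.2]
tool_rot: [-3.141, -0.0, 1.829]
force: [-1.5, -0.0, -2.3]
width: 23.2
```

```bash
python3 s.py
```

```text
t 8.22 jig [-46.53 -86.  ] z 99.2 Fjig [-1.5  -0.37] Fz -2.3 tq [0.08 0.27 0.03]
```

>>> {"name": "carry_out", "arguments": {
  "series": [
    [[-0.01,0.02,0,0,0,0,1.5],[-0.02,0.04,0,0,0,0,1.5],[-0.02,0.04,0,0,0,0,1.5],[-0.02,0.04,0,0,0,0,1.5]]
  ]
}}

```text
clock: 8.55
eef_pos: [540.4, -309.0, 99.2]
tool_rot: [-3.14, -0.001, 1.829]
force: [-2.1, 1.1, -0.4]
width: 23.3
```

```bash
python3 s.py
```

```text
t 8.55 jig [-46.35 -86.01] z 99.2 Fjig [-2.27  0.59] Fz -0.4 tq [ 0.18  0.75 -0.02]
```

>>> {"name": "carry_out", "arguments": {
  "series": [
    [[0,0,0,0,0,0,1.5]]
  ]
}}

```text
clock: 8.63
eef_pos: [540.4, -309.0, 99.2]
tool_rot: [-3.141, -0.001, 1.829]
force: [-2.3, 0.3, -0.9]
width: 23.2
```

```bash
python3 s.py; python3 -c "
from h import *
for i in range(3):
    get_image('top')
    import s;import importlib;importlib.reload(s)"
```

```text
t 8.63 jig [-46.31 -86.06] z 99.2 Fjig [-2.29 -0.2 ] Fz -0.9 tq [0.21 0.78 0.01]
t 8.68 jig [-46.32 -86.06] z 99.2 Fjig [-3.17  0.07] Fz 0.4 tq [0.23 0.79 0.02]
t 8.68 jig [-46.32 -86.06] z 99.2 Fjig [-3.17  0.07] Fz 0.4 tq [0.23 0.79 0.02]
t 8.73 jig [-46.27 -86.02] z 99.2 Fjig [-2.73  0.14] Fz -1.1 tq [0.26 0.93 0.02]
t 8.78 jig [-46.3  -86.04] z 99.2 Fjig [-2.99 -0.68] Fz -0.1 tq [ 0.21  0.9  -0.01]
```

```bash
cat > s.py <<'E'
from h import *
import sys
L=0.30;TH=0.018
ds=float(sys.argv[1]) if len(sys.argv)>1 else 5
Ft=float(sys.argv[2]) if len(sys.argv)>2 else 8
K=5.0
def edge(y):
    xa,ya,xb,yb=(-34,-85,-10,-5) if y<-5 else (-10,-5,-44,75)
    t=np.clip((y-ya)/(yb-ya),0,1);return xa+(xb-xa)*(3*t*t-2*t**3),(xb-xa)/(yb-ya)*(6*t-6*t*t)
def center(y):
    x,s=edge(y);n=np.hypot(1,s);c=np.array([x-16/n,y+16*s/n])
    co,si=np.cos(TH),np.sin(TH);return np.array([[co,-si],[si,co]])@c, np.array([[co,-si],[si,co]])@(np.array([s,1])/n)
s=read_state();p=w2j(s["eef_pos"])
ys=np.arange(-95,90,.1);cs=np.array([center(y)[0] for y in ys])
i=np.argmin(abs(cs[:,1]-p[1]));y=ys[i]
tg=center(y)[1];nrm=np.array([tg[1],-tg[0]]) # into edge (+x)
F=JR.T@s["force"][:2];tq=JR.T@s["torque"][:2];Fq=np.array([-tq[1],tq[0]])/L
arc=sum(np.hypot(1,edge(v)[1])*.1 for v in ys if -86<=v<y)
print("t %.2f"%s["clock"],"jig",p.round(2),"dx_model %.2f"%(p[0]-cs[i,0]),"z %.1f"%s["eef_pos"][2],"edge y %.1f arc %.1f"%(y,arc),"F n/t: sens %.1f %.1f  torque %.1f %.1f"%(-F@nrm,F@tg,-Fq@nrm,Fq@tg),"Fz %.1f"%s["force"][2])
Fn=-Fq@nrm; cor=np.clip((Ft-Fn)/K,-1.2,1.2)
# target: path from y advanced by ds
arcs=0;j=i;rows=[]
R=Ro.from_euler('xyz',s["tool_rot"])
for k in range(1,6):
    while j<len(cs)-1 and np.linalg.norm(cs[i:j+2][1:]-cs[i:j+2][:-1],axis=1).sum()<ds*k/5: j+=1
    d=(cs[j]-cs[i] if ds>0 else 0)+nrm*cor*k/5
    v=R.inv().apply([*(JR@d),0])/10;rows.append([round(v[0],2),round(v[1],2)])
print("cor %.2f"%cor,rows)
E
python3 s.py 0 8;python3 s.py 5 8
```

```text
t 8.78 jig [-46.3  -86.04] dx_model 2.16 z 99.2 edge y -85.2 arc 0.7 F n/t: sens 3.0 -0.6  torque 3.1 0.1 Fz -0.1
cor 0.98 [[np.float64(-0.01), np.float64(0.02)], [np.float64(-0.02), np.float64(0.04)], [np.float64(-0.03), np.float64(0.05)], [np.float64(-0.03), np.float64(0.07)], [np.float64(-0.04), np.float64(0.09)]]
t 8.78 jig [-46.3  -86.04] dx_model 2.16 z 99.2 edge y -85.2 arc 0.7 F n/t: sens 3.0 -0.6  torque 3.1 0.1 Fz -0.1
cor 0.98 [[np.float64(0.07), np.float64(0.06)], [np.float64(0.16), np.float64(0.12)], [np.float64(0.23), np.float64(0.19)], [np.float64(0.32), np.float64(0.26)], [np.float64(0.39), np.float64(0.32)]]
```

>>> {"name": "carry_out", "arguments": {
  "series": [
    [[-0.01,0.02,0,0,0,0,1.5],[-0.02,0.04,0,0,0,0,1.5],[-0.03,0.05,0,0,0,0,1.5],[-0.04,0.08,0,0,0,0,1.5],[-0.04,0.08,0,0,0,0,1.5]]
  ]
}}

```text
clock: 9.2
eef_pos: [540.7, -309.1, 99.1]
tool_rot: [-3.139, -0.001, 1.829]
force: [-5.0, 0.7, 1.1]
width: 23.2
```

```bash
sed -i 's/rows.append(.*)/rows.append([float(v[0].round(2)),float(v[1].round(2))])/' s.py; python3 s.py 5 8
```

```text
t 9.20 jig [-46.02 -86.08] dx_model 2.44 z 99.1 edge y -85.2 arc 0.7 F n/t: sens 5.1 -0.3  torque 4.9 0.3 Fz 1.1
cor 0.62 [[0.07, 0.05], [0.16, 0.11], [0.24, 0.17], [0.33, 0.23], [0.4, 0.29]]
```

>>> {"name": "carry_out", "arguments": {
  "series": [
    [[0.07,0.06,0,0,0,0,1.5],[0.15,0.12,0,0,0,0,1.5],[0.23,0.19,0,0,0,0,1.5],[0.32,0.25,0,0,0,0,1.5],[0.39,0.31,0,0,0,0,1.5]]
  ]
}}

```text
clock: 9.62
eef_pos: [541.7, -305.2, 99.0]
tool_rot: [-3.137, -0.001, 1.828]
force: [-7.1, 0.7, 1.5]
width: 23.5
```

```bash
sed -i 's/K=5.0/K=3.0/' s.py; python3 s.py 5 7
```

```text
t 9.62 jig [-45.9  -82.03] dx_model 2.51 z 99.0 edge y -82.1 arc 3.8 F n/t: sens 7.1 -1.2  torque 6.2 -1.1 Fz 1.5
cor 0.27 [[0.08, 0.05], [0.17, 0.11], [0.24, 0.16], [0.33, 0.23], [0.4, 0.28]]
```

>>> {"name": "carry_out", "arguments": {
  "series": [
    [[0.08,0.05,0,0,0,0,1.5],[0.17,0.11,0,0,0,0,1.5],[0.24,0.16,0,0,0,0,1.5],[0.33,0.23,0,0,0,0,1.5],[0.4,0.28,0,0,0,0,1.5]]
  ]
}}

```text
clock: 10.03
eef_pos: [543.3, -300.2, 98.9]
tool_rot: [-3.137, -0.002, 1.828]
force: [-6.1, 1.1, 1.4]
width: 23.1
```

```bash
python3 s.py 5 7
```

```text
t 10.03 jig [-45.44 -76.76] dx_model 2.53 z 98.9 edge y -78.1 arc 7.8 F n/t: sens 6.1 -1.0  torque 6.1 -1.1 Fz 1.4
cor 0.29 [[0.07, 0.06], [0.15, 0.12], [0.23, 0.19], [0.3, 0.25], [0.38, 0.31]]
```

>>> {"name": "carry_out", "arguments": {
  "series": [
    [[0.07,0.06,-0.01,0,0,0,1.5],[0.15,0.12,-0.02,0,0,0,1.5],[0.23,0.19,-0.03,0,0,0,1.5],[0.3,0.25,-0.04,0,0,0,1.5],[0.38,0.31,-0.05,0,0,0,1.5]]
  ]
}}

```text
clock: 10.45
eef_pos: [545.2, -295.4, 99.0]
tool_rot: [-3.137, -0.002, 1.828]
force: [-5.7, 1.7, -1.6]
width: 23.2
```

```bash
python3 s.py 5 7
```

```text
t 10.45 jig [-44.64 -71.66] dx_model 2.52 z 99.0 edge y -74.1 arc 11.9 F n/t: sens 5.9 -0.7  torque 5.8 -1.2 Fz -1.6
cor 0.41 [[0.06, 0.06], [0.14, 0.13], [0.21, 0.2], [0.28, 0.27], [0.35, 0.35]]
```

```bash
python3 s.py 6.5 7|tail -1
```

```text
cor 0.41 [[0.09, 0.09], [0.19, 0.17], [0.28, 0.26], [0.38, 0.36], [0.46, 0.45]]
```

>>> {"name": "carry_out", "arguments": {
  "series": [
    [[0.08,0.08,0,0,0,0,1.5],[0.18,0.17,-0.01,0,0,0,1.5],[0.27,0.26,-0.01,0,0,0,1.5],[0.36,0.35,-0.02,0,0,0,1.5],[0.45,0.44,-0.02,0,0,0,1.5]]
  ]
}}

```text
clock: 10.87
eef_pos: [548.1, -289.5, 99.0]
tool_rot: [-3.137, -0.003, 1.829]
force: [-6.3, 2.2, -2.0]
width: 23.3
```

```bash
python3 s.py 6.5 7
```

```text
t 10.87 jig [-43.07 -65.27] dx_model 2.60 z 99.0 edge y -68.9 arc 17.2 F n/t: sens 6.6 -1.0  torque 6.0 -1.1 Fz -2.0
cor 0.32 [[0.09, 0.09], [0.18, 0.19], [0.26, 0.28], [0.35, 0.38], [0.44, 0.48]]
```

>>> {"name": "carry_out", "arguments": {
  "series": [
    [[0.09,0.09,0,0,0,0,1.5],[0.18,0.19,-0.01,0,0,0,1.5],[0.26,0.28,-0.01,0,0,0,1.5],[0.35,0.38,-0.02,0,0,0,1.5],[0.44,0.48,-0.02,0,0,0,1.5]]
  ]
}}

```text
clock: 11.28
eef_pos: [551.5, -283.6, 99.0]
tool_rot: [-3.136, -0.004, 1.829]
force: [-7.4, 2.4, -1.6]
width: 23.6
```

```bash
python3 s.py 6.5 7
```

```text
t 11.28 jig [-41.01 -58.77] dx_model 2.68 z 99.0 edge y -63.3 arc 23.1 F n/t: sens 7.5 -1.8  torque 6.4 -1.1 Fz -1.6
cor 0.21 [[0.08, 0.09], [0.17, 0.19], [0.25, 0.29], [0.34, 0.39], [0.42, 0.49]]
```

>>> {"name": "carry_out", "arguments": {
  "series": [
    [[0.08,0.09,0,0,0,0,1.5],[0.17,0.19,0,0,0,0,1.5],[0.25,0.29,-0.01,0,0,0,1.5],[0.34,0.39,-0.01,0,0,0,1.5],[0.42,0.49,-0.02,0,0,0,1.5]]
  ]
}}

```text
clock: 11.7
eef_pos: [555.1, -278.0, 99.1]
tool_rot: [-3.136, -0.004, 1.829]
force: [-6.3, 3.9, -2.7]
width: 23.6
```

```bash
python3 s.py 6.5 7
```

```text
t 11.70 jig [-38.71 -52.52] dx_model 2.75 z 99.1 edge y -57.8 arc 29.0 F n/t: sens 7.4 -0.2  torque 6.3 -1.2 Fz -2.7
cor 0.24 [[0.08, 0.1], [0.16, 0.2], [0.24, 0.3], [0.32, 0.4], [0.4, 0.5]]
```

>>> {"name": "carry_out", "arguments": {
  "series": [
    [[0.08,0.1,0,0,0,0,1.5],[0.16,0.2,0,0,0,0,1.5],[0.24,0.3,0,0,0,0,1.5],[0.32,0.4,0,0,0,0,1.5],[0.4,0.5,0,0,0,0,1.5]]
  ]
}}

```text
clock: 12.12
eef_pos: [558.8, -272.6, 99.1]
tool_rot: [-3.136, -0.004, 1.829]
force: [-6.7, 3.7, -1.8]
width: 23.2
```

```bash
python3 s.py 6.5 7
```

```text
t 12.12 jig [-36.25 -46.47] dx_model 2.75 z 99.1 edge y -52.1 arc 35.2 F n/t: sens 7.6 -0.9  torque 6.6 -1.3 Fz -1.8
cor 0.14 [[0.08, 0.1], [0.16, 0.2], [0.24, 0.3], [0.32, 0.41], [0.4, 0.5]]
```

>>> {"name": "carry_out", "arguments": {
  "series": [
    [[0.08,0.1,0,0,0,0,1.5],[0.16,0.2,0,0,0,0,1.5],[0.24,0.3,0,0,0,0,1.5],[0.32,0.41,0,0,0,0,1.5],[0.4,0.5,0,0,0,0,1.5]]
  ]
}}

```text
clock: 12.53
eef_pos: [562.6, -267.3, 99.1]
tool_rot: [-3.136, -0.005, 1.829]
force: [-6.7, 3.8, -2.4]
width: 23.5
```

```bash
python3 s.py 6.5 7
```

```text
t 12.53 jig [-33.68 -40.44] dx_model 2.78 z 99.1 edge y -46.3 arc 41.6 F n/t: sens 7.6 -0.8  torque 6.9 -1.2 Fz -2.4
cor 0.04 [[0.08, 0.09], [0.16, 0.2], [0.24, 0.3], [0.32, 0.4], [0.41, 0.5]]
```

>>> {"name": "carry_out", "arguments": {
  "series": [
    [[0.08,0.09,0,0,0,0,1.5],[0.16,0.2,0,0,0,0,1.5],[0.24,0.3,0,0,0,0,1.5],[0.32,0.4,0,0,0,0,1.5],[0.41,0.5,0,0,0,0,1.5]]
  ]
}}

```text
clock: 12.95
eef_pos: [566.4, -262.0, 99.1]
tool_rot: [-3.136, -0.005, 1.829]
force: [-6.2, 2.6, -2.4]
width: 23.2
```

```bash
python3 s.py 6.5 7
```

```text
t 12.95 jig [-31.1  -34.51] dx_model 2.85 z 99.1 edge y -40.4 arc 48.0 F n/t: sens 6.6 -1.4  torque 6.8 -1.3 Fz -2.4
cor 0.06 [[0.08, 0.1], [0.16, 0.19], [0.25, 0.3], [0.33, 0.4], [0.42, 0.5]]
```

>>> {"name": "carry_out", "arguments": {
  "series": [
    [[0.08,0.1,0,0,0,0,1.5],[0.16,0.19,0,0,0,0,1.5],[0.25,0.3,0,0,0,0,1.5],[0.33,0.4,0,0,0,0,1.5],[0.42,0.5,0,0,0,0,1.5]]
  ]
}}

```text
clock: 13.37
eef_pos: [570.1, -256.7, 99.1]
tool_rot: [-3.136, -0.005, 1.829]
force: [-7.0, 3.9, -1.9]
width: 23.5
```

```bash
python3 s.py 6.5 7
```

```text
t 13.37 jig [-28.64 -28.54] dx_model 2.83 z 99.1 edge y -34.1 arc 54.9 F n/t: sens 7.9 -0.7  torque 7.0 -1.4 Fz -1.9
cor 0.01 [[0.08, 0.1], [0.17, 0.19], [0.25, 0.29], [0.34, 0.38], [0.43, 0.48]]
```

>>> {"name": "carry_out", "arguments": {
  "series": [
    [[0.08,0.1,0,0,0,0,1.5],[0.17,0.19,0,0,0,0,1.5],[0.25,0.29,0,0,0,0,1.5],[0.34,0.38,0,0,0,0,1.5],[0.43,0.48,0,0,0,0,1.5]]
  ]
}}

```text
clock: 13.78
eef_pos: [573.5, -251.6, 99.0]
tool_rot: [-3.136, -0.004, 1.829]
force: [-7.2, 1.7, -1.5]
width: 23.4
```

```bash
python3 s.py 6.5 7
```

```text
t 13.78 jig [-26.49 -22.75] dx_model 2.84 z 99.0 edge y -27.7 arc 61.8 F n/t: sens 7.0 -2.3  torque 7.3 -1.2 Fz -1.5
cor -0.09 [[0.09, 0.09], [0.18, 0.18], [0.28, 0.27], [0.37, 0.36], [0.47, 0.44]]
```

>>> {"name": "carry_out", "arguments": {
  "series": [
    [[0.09,0.09,0,0,0,0,1.5],[0.18,0.18,0,0,0,0,1.5],[0.28,0.27,0,0,0,0,1.5],[0.37,0.36,0,0,0,0,1.5],[0.47,0.44,0,0,0,0,1.5]]
  ]
}}

```text
clock: 14.2
eef_pos: [576.6, -246.2, 99.1]
tool_rot: [-3.136, -0.004, 1.829]
force: [-7.5, 2.9, -0.8]
width: 23.2
```

```bash
python3 s.py 5 7
```

```text
t 14.20 jig [-24.68 -16.84] dx_model 2.82 z 99.1 edge y -20.7 arc 69.1 F n/t: sens 8.0 -0.9  torque 6.6 -1.2 Fz -0.8
cor 0.13 [[0.07, 0.07], [0.14, 0.13], [0.22, 0.2], [0.29, 0.26], [0.37, 0.32]]
```

>>> {"name": "carry_out", "arguments": {
  "series": [
    [[0.07,0.07,0,0,0,0,1.5],[0.14,0.13,0,0,0,0,1.5],[0.22,0.2,0,0,0,0,1.5],[0.29,0.26,0,0,0,0,1.5],[0.37,0.32,0,0,0,0,1.5]]
  ]
}}

```text
clock: 14.62
eef_pos: [578.5, -242.1, 99.1]
tool_rot: [-3.135, -0.004, 1.829]
force: [-8.0, 2.2, -2.2]
width: 23.4
```

```bash
python3 s.py 5 7
```

```text
t 14.62 jig [-23.67 -12.46] dx_model 2.86 z 99.1 edge y -15.1 arc 74.9 F n/t: sens 8.2 -1.1  torque 6.9 -1.2 Fz -2.2
cor 0.04 [[0.08, 0.06], [0.15, 0.12], [0.24, 0.17], [0.32, 0.23], [0.41, 0.28]]
```

>>> {"name": "carry_out", "arguments": {
  "series": [
    [[0.08,0.06,0,0,0,0,1.5],[0.15,0.12,0,0,0,0,1.5],[0.24,0.17,0,0,0,0,1.5],[0.32,0.23,0,0,0,0,1.5],[0.41,0.28,0,0,0,0,1.5]]
  ]
}}

```text
clock: 15.03
eef_pos: [580.0, -238.0, 99.1]
tool_rot: [-3.135, -0.003, 1.828]
force: [-7.3, 1.1, -2.2]
width: 23.2
```

```bash
python3 s.py 5 7
```

```text
t 15.03 jig [-23.1  -8.1] dx_model 2.87 z 99.1 edge y -9.0 arc 81.1 F n/t: sens 7.3 -1.1  torque 6.9 -1.1 Fz -2.2
cor 0.05 [[0.08, 0.05], [0.17, 0.1], [0.26, 0.14], [0.35, 0.18], [0.44, 0.22]]
```

>>> {"name": "carry_out", "arguments": {
  "series": [
    [[0.08,0.05,0,0,0,0,1.5],[0.17,0.1,0,0,0,0,1.5],[0.26,0.14,0,0,0,0,1.5],[0.35,0.18,0,0,0,0,1.5],[0.44,0.22,0,0,0,0,1.5]]
  ]
}}

```text
clock: 15.45
eef_pos: [580.9, -233.9, 99.1]
tool_rot: [-3.134, -0.002, 1.828]
force: [-7.0, 0.9, -2.0]
width: 23.4
```

```bash
python3 s.py 5 7
```

```text
t 15.45 jig [-23.1   -3.92] dx_model 2.90 z 99.1 edge y -2.0 arc 88.1 F n/t: sens 7.0 0.1  torque 6.8 -1.0 Fz -2.0
cor 0.07 [[0.09, 0.03], [0.19, 0.06], [0.28, 0.09], [0.38, 0.11], [0.47, 0.13]]
```

>>> {"name": "carry_out", "arguments": {
  "series": [
    [[0.09,0.03,0,0,0,0,1.5],[0.19,0.06,0,0,0,0,1.5],[0.28,0.09,0,0,0,0,1.5],[0.38,0.11,0,0,0,0,1.5],[0.47,0.13,0,0,0,0,1.5]]
  ]
}}

```text
clock: 15.87
eef_pos: [581.1, -229.9, 99.1]
tool_rot: [-3.135, -0.001, 1.828]
force: [-7.1, -1.6, -2.1]
width: 23.4
```

```bash
python3 s.py 5 7
```

```text
t 15.87 jig [-23.83   0.06] dx_model 3.01 z 99.1 edge y 4.8 arc 95.0 F n/t: sens 7.2 -1.2  torque 6.6 -0.9 Fz -2.1
cor 0.13 [[0.1, 0.02], [0.2, 0.04], [0.29, 0.05], [0.39, 0.06], [0.49, 0.07]]
```

>>> {"name": "carry_out", "arguments": {
  "series": [
    [[0.1,0.02,0,0,0,0,1.5],[0.2,0.04,0,0,0,0,1.5],[0.29,0.05,0,0,0,0,1.5],[0.39,0.06,0,0,0,0,1.5],[0.49,0.07,0,0,0,0,1.5]]
  ]
}}

```text
clock: 16.28
eef_pos: [580.6, -225.5, 99.1]
tool_rot: [-3.135, -0.0, 1.828]
force: [-7.7, -1.5, -2.8]
width: 23.5
```

```bash
python3 s.py 5 7
```

```text
t 16.28 jig [-25.19   4.18] dx_model 3.15 z 99.1 edge y 10.7 arc 101.2 F n/t: sens 7.8 -0.1  torque 6.5 -0.8 Fz -2.8
cor 0.16 [[0.1, 0.01], [0.19, 0.02], [0.3, 0.02], [0.39, 0.03], [0.49, 0.03]]
```

>>> {"name": "carry_out", "arguments": {
  "series": [
    [[0.1,0.01,0,0,0,0,1.5],[0.2,0.02,0,0,0,0,1.5],[0.3,0.03,0,0,0,0,1.5],[0.4,0.03,0,0,0,0,1.5],[0.5,0.03,0,0,0,0,1.5]]
  ]
}}

```text
clock: 16.7
eef_pos: [579.7, -221.0, 99.1]
tool_rot: [-3.135, 0.0, 1.827]
force: [-6.5, -2.7, -3.2]
width: 23.1
```

```bash
python3 s.py 6 7
```

```text
t 16.70 jig [-27.07   8.45] dx_model 3.28 z 99.1 edge y 16.1 arc 107.2 F n/t: sens 7.0 -0.9  torque 6.6 -1.1 Fz -3.2
cor 0.13 [[0.11, 0.0], [0.24, 0.0], [0.35, -0.0], [0.47, -0.0], [0.6, -0.01]]
```

>>> {"name": "carry_out", "arguments": {
  "series": [
    [[0.12,0,0,0,0,0,1.5],[0.24,0,0,0,0,0,1.5],[0.36,0,0,0,0,0,1.5],[0.48,0,0,0,0,0,1.5],[0.6,0,0,0,0,0,1.5]]
  ]
}}

```text
clock: 17.12
eef_pos: [578.2, -215.5, 99.2]
tool_rot: [-3.135, 0.001, 1.827]
force: [-6.5, -3.7, -4.0]
width: 23.1
```

```bash
python3 s.py 6 7
```

```text
t 17.12 jig [-29.75  13.45] dx_model 3.40 z 99.2 edge y 22.0 arc 113.8 F n/t: sens 7.3 -1.5  torque 6.8 -1.2 Fz -4.0
cor 0.06 [[0.11, -0.01], [0.23, -0.01], [0.36, -0.02], [0.48, -0.03], [0.6, -0.04]]
```

>>> {"name": "carry_out", "arguments": {
  "series": [
    [[0.11,-0.01,0,0,0,0,1.5],[0.23,-0.01,0.01,0,0,0,1.5],[0.36,-0.02,0.01,0,0,0,1.5],[0.48,-0.03,0.02,0,0,0,1.5],[0.6,-0.04,0.02,0,0,0,1.5]]
  ]
}}

```text
clock: 17.53
eef_pos: [576.4, -210.1, 99.2]
tool_rot: [-3.135, 0.001, 1.827]
force: [-7.2, -4.1, -2.7]
width: 23.3
```

```bash
python3 s.py 6 7
```

```text
t 17.53 jig [-32.67  18.34] dx_model 3.51 z 99.2 edge y 27.4 arc 120.1 F n/t: sens 8.2 -1.4  torque 7.1 -1.4 Fz -2.7
cor -0.03 [[0.11, -0.01], [0.23, -0.02], [0.36, -0.04], [0.47, -0.05], [0.59, -0.06]]
```

>>> {"name": "carry_out", "arguments": {
  "series": [
    [[0.12,-0.01,0,0,0,0,1.5],[0.24,-0.02,0,0,0,0,1.5],[0.36,-0.04,0,0,0,0,1.5],[0.48,-0.05,0,0,0,0,1.5],[0.6,-0.06,0,0,0,0,1.5]]
  ]
}}

```text
clock: 17.95
eef_pos: [574.4, -204.5, 99.2]
tool_rot: [-3.135, 0.001, 1.827]
force: [-6.4, -4.2, -1.9]
width: 23.6
```

```bash
python3 s.py 6 7
```

```text
t 17.95 jig [-35.85  23.38] dx_model 3.62 z 99.2 edge y 32.7 arc 126.4 F n/t: sens 7.5 -1.6  torque 7.0 -1.3 Fz -1.9
cor 0.01 [[0.12, -0.01], [0.23, -0.03], [0.35, -0.04], [0.47, -0.05], [0.59, -0.06]]
```

>>> {"name": "carry_out", "arguments": {
  "series": [
    [[0.12,-0.01,0,0,0,0,1.5],[0.24,-0.02,0,0,0,0,1.5],[0.36,-0.03,0,0,0,0,1.5],[0.48,-0.05,0,0,0,0,1.5],[0.6,-0.06,0,0,0,0,1.5]]
  ]
}}

```text
clock: 18.37
eef_pos: [572.2, -198.9, 99.2]
tool_rot: [-3.135, 0.001, 1.827]
force: [-5.9, -4.3, -2.2]
width: 23.2
```

```bash
python3 s.py 6 7
```

```text
t 18.37 jig [-39.17  28.42] dx_model 3.64 z 99.2 edge y 37.8 arc 132.4 F n/t: sens 7.0 -2.0  torque 7.0 -1.2 Fz -2.2
cor 0.01 [[0.11, -0.01], [0.23, -0.02], [0.35, -0.04], [0.48, -0.05], [0.59, -0.06]]
```

>>> {"name": "carry_out", "arguments": {
  "series": [
    [[0.12,-0.01,0,0,0,0,1.5],[0.24,-0.02,0,0,0,0,1.5],[0.36,-0.03,0,0,0,0,1.5],[0.48,-0.04,0,0,0,0,1.5],[0.6,-0.05,0,0,0,0,1.5]]
  ]
}}

```text
clock: 18.78
eef_pos: [570.2, -193.1, 99.3]
tool_rot: [-3.135, 0.001, 1.827]
force: [-6.6, -3.9, -2.9]
width: 23.2
```

```bash
python3 s.py 6 7
```

```text
t 18.78 jig [-42.45  33.54] dx_model 3.65 z 99.3 edge y 42.7 arc 138.2 F n/t: sens 7.5 -1.4  torque 7.1 -1.2 Fz -2.9
cor -0.05 [[0.11, -0.01], [0.24, -0.02], [0.35, -0.03], [0.48, -0.04], [0.59, -0.05]]
```

>>> {"name": "carry_out", "arguments": {
  "series": [
    [[0.12,-0.01,0,0,0,0,1.5],[0.24,-0.02,0,0,0,0,1.5],[0.36,-0.02,0,0,0,0,1.5],[0.48,-0.03,0,0,0,0,1.5],[0.6,-0.03,0,0,0,0,1.5]]
  ]
}}

```text
clock: 19.2
eef_pos: [568.1, -187.4, 99.2]
tool_rot: [-3.135, 0.001, 1.827]
force: [-7.6, -4.4, -1.5]
width: 23.6
```

```bash
python3 s.py 6 7
```

```text
t 19.20 jig [-45.68  38.74] dx_model 3.67 z 99.2 edge y 47.6 arc 143.9 F n/t: sens 8.6 -1.8  torque 7.5 -1.2 Fz -1.5
cor -0.18 [[0.11, -0.01], [0.23, -0.02], [0.36, -0.03], [0.47, -0.04], [0.59, -0.04]]
```

>>> {"name": "carry_out", "arguments": {
  "series": [
    [[0.12,-0.01,0,0,0,0,1.5],[0.24,-0.02,0,0,0,0,1.5],[0.36,-0.03,0,0,0,0,1.5],[0.48,-0.03,0,0,0,0,1.5],[0.6,-0.03,0,0,0,0,1.5]]
  ]
}}

```text
clock: 19.62
eef_pos: [566.3, -181.4, 99.2]
tool_rot: [-3.135, 0.001, 1.827]
force: [-7.5, -3.5, -1.0]
width: 23.2
```

```bash
python3 s.py 6 7
```

```text
t 19.62 jig [-48.8   44.14] dx_model 3.61 z 99.2 edge y 52.4 arc 149.4 F n/t: sens 8.2 -1.3  torque 7.4 -1.2 Fz -1.0
cor -0.13 [[0.12, -0.0], [0.23, -0.01], [0.35, -0.01], [0.47, -0.01], [0.59, -0.01]]
```

>>> {"name": "carry_out", "arguments": {
  "series": [
    [[0.12,0,0,0,0,0,1.5],[0.24,0,0,0,0,0,1.5],[0.36,0,0,0,0,0,1.5],[0.48,0,0,0,0,0,1.5],[0.6,0,0,0,0,0,1.5]]
  ]
}}

```text
clock: 20.03
eef_pos: [564.7, -175.3, 99.2]
tool_rot: [-3.134, 0.0, 1.827]
force: [-7.3, -3.5, -1.8]
width: 23.4
```

```bash
python3 s.py 6 7
```

```text
t 20.03 jig [-51.65  49.74] dx_model 3.59 z 99.2 edge y 57.2 arc 154.7 F n/t: sens 7.9 -1.8  torque 7.3 -1.2 Fz -1.8
cor -0.08 [[0.12, 0.0], [0.23, 0.01], [0.35, 0.02], [0.47, 0.03], [0.59, 0.04]]
```

>>> {"name": "carry_out", "arguments": {
  "series": [
    [[0.12,0,0,0,0,0,1.5],[0.24,0.01,0,0,0,0,1.5],[0.36,0.02,0,0,0,0,1.5],[0.48,0.03,0,0,0,0,1.5],[0.6,0.05,0,0,0,0,1.5]]
  ]
}}

```text
clock: 20.45
eef_pos: [563.5, -169.0, 99.2]
tool_rot: [-3.134, -0.0, 1.827]
force: [-8.6, -3.0, -0.7]
width: 23.5
```

```bash
python3 s.py 6 7
```

```text
t 20.45 jig [-54.2   55.65] dx_model 3.48 z 99.2 edge y 61.9 arc 159.8 F n/t: sens 8.9 -1.8  torque 7.5 -1.3 Fz -0.7
cor -0.18 [[0.11, 0.01], [0.23, 0.03], [0.36, 0.04], [0.47, 0.06], [0.59, 0.08]]
```

>>> {"name": "carry_out", "arguments": {
  "series": [
    [[0.12,0.01,0,0,0,0,1.5],[0.24,0.02,-0.01,0,0,0,1.5],[0.36,0.04,-0.01,0,0,0,1.5],[0.48,0.06,-0.02,0,0,0,1.5],[0.6,0.09,-0.02,0,0,0,1.5]]
  ]
}}

```text
clock: 20.87
eef_pos: [562.8, -162.4, 99.2]
tool_rot: [-3.134, -0.001, 1.828]
force: [-7.1, -1.5, -2.4]
width: 23.2
```

```bash
python3 s.py 6 7
```

```text
t 20.87 jig [-56.27  61.91] dx_model 3.40 z 99.2 edge y 66.7 arc 164.8 F n/t: sens 7.2 -1.3  torque 7.0 -1.0 Fz -2.4
cor -0.02 [[0.11, 0.03], [0.22, 0.05], [0.34, 0.09], [0.45, 0.12], [0.57, 0.16]]
```

>>> {"name": "carry_out", "arguments": {
  "series": [
    [[0.11,0.03,0,0,0,0,1.5],[0.22,0.05,0,0,0,0,1.5],[0.34,0.09,0,0,0,0,1.5],[0.45,0.12,0,0,0,0,1.5],[0.57,0.16,0,0,0,0,1.5]]
  ]
}}

```text
clock: 21.28
eef_pos: [562.9, -156.0, 99.2]
tool_rot: [-3.134, -0.001, 1.828]
force: [-8.7, -1.0, -1.7]
width: 23.5
```

```bash
python3 s.py 5 7
```

```text
t 21.28 jig [-57.56  68.26] dx_model 3.35 z 99.2 edge y 71.2 arc 169.4 F n/t: sens 8.6 -1.7  torque 6.7 -1.4 Fz -1.7
cor 0.10 [[0.08, 0.03], [0.18, 0.07], [0.27, 0.11], [0.37, 0.16], [0.45, 0.2]]
```

>>> {"name": "carry_out", "arguments": {
  "series": [
    [[0.08,0.03,0,0,0,0,1.5],[0.18,0.07,0,0,0,0,1.5],[0.27,0.11,0,0,0,0,1.5],[0.34,0.14,0,0,0,0,1.5],[0.34,0.14,0,0,0,0,1.5]]
  ]
}}

```text
clock: 21.7
eef_pos: [563.5, -151.6, 99.2]
tool_rot: [-3.135, -0.002, 1.829]
force: [-7.1, 0.0, -2.2]
width: 23.1
```

```bash
python3 s.py 0 7; python3 - <<'E'
from h import *
for n in("scene","top"):
    d=get_image(n);p=proj(d,[[565,-150,70]])[0]
    u,v=p.astype(int);c=d["img"][v-50:v+50,u-65:u+65];cv2.imwrite(f"pics/k_{n}.png",cv2.resize(c,None,fx=6,fy=6,interpolation=cv2.INTER_CUBIC))
E
```

```text
t 21.70 jig [-57.95  72.67] dx_model 3.35 z 99.2 edge y 74.2 arc 172.4 F n/t: sens 6.9 -1.2  torque 6.8 -1.1 Fz -2.2
cor 0.06 [[-0.0, 0.0], [-0.0, 0.0], [-0.0, 0.0], [-0.0, 0.0], [-0.0, 0.01]]
```

View pics/k_scene.png

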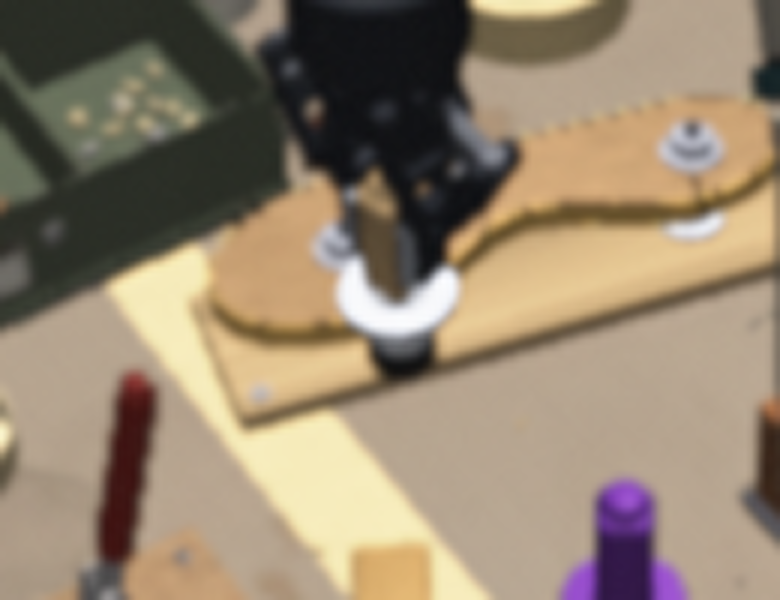

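>>> {"name": "carry_out", "arguments": {
  "series": [
    [[0.09,-0.18,0,0,0,0,1.5],[0.23,-0.44,0,0,0,0,1.5],[0.5,-0.98,0,0,0,0,1.5],[0.92,-1.78,0,0,0,0,1.5],[1.15,-2.22,0,0,0,0,1.5]]
  ]
}}

```text
clock: 22.22
eef_pos: [543.4, -145.7, 101.0]
tool_rot: [3.139, 0.001, 1.829]
force: [0.0, 0.4, -2.4]
width: 23.3
```

>>> {"name": "carry_out", "arguments": {
  "series": [
    [[0,0,-1,0,0,0,1.5],[0,0,-2.5,0,0,0,1.5],[0,0,-4,0,0,0,1.5],[0,0,-5.4,0,0,0,1.5],[0,0,-5.8,0,0,0,1.5]]
  ]
}}

```text
clock: 22.63
eef_pos: [545.4, -146.4, 161.7]
tool_rot: [3.135, 0.003, 1.829]
force: [1.2, -1.2, -2.7]
width: 23.5
```

```bash
python3 - <<'E'
from h import *
st();to([402.3,-281.7,156],1.8285)
E
```

```text
t 22.63 p [ 545.39 -146.35  161.66] rot [3.1353e+00 2.7000e-03 1.8290e+00] F [ 1.24 -1.18 -2.71] w 23.5 q [ 0.449  0.613 -0.363  1.83   0.305  0.747  0.18 ]
shift cm [ -9.431 -17.294   0.482] norm 19.7
rotvec [0.0063 0.0027 0.0005]
```

>>> {"name": "carry_out", "arguments": {
  "series": [
    [[-1,-1.8,0,0,0,0,1.5],[-2.6,-4.8,0,0,0,0,1.5],[-4.4,-8,0,0,0,0,1.5],[-6.1,-11.2,0,0,0,0,1.5],[-7.7,-14.2,0,0,0,0,1.5]]
  ]
}}

```text
clock: 23.05
eef_pos: [424.1, -258.2, 158.7]
tool_rot: [3.141, 0.001, 1.829]
force: [-0.2, -1.5, -1.9]
width: 23.4
```

>>> {"name": "carry_out", "arguments": {
  "series": [
    [[-1.1,-2,0,0,0,0,1.5],[-1.7,-3.1,0,0,0,0,1.5],[-1.7,-3.1,0,0,0,0,1.5],[-1.7,-3.1,0,0,0,0,1.5],[-1.7,-3.1,0,0,0,0,1.5]]
  ]
}}

```text
clock: 23.47
eef_pos: [401.0, -280.5, 158.8]
tool_rot: [3.139, 0.001, 1.83]
force: [0.3, -0.2, -2.1]
width: 23.2
```

```bash
python3 - <<'E'
from h import *
st();to([402.2,-281.7,152],1.8285)
d=get_image("scene");s=read_state()
u,v=proj(d,[[402,-281.5,110]])[0].astype(int);c=d["img"][v-50:v+50,u-65:u+65];cv2.imwrite("pics/m_scene.png",cv2.resize(c,None,fx=6,fy=6,interpolation=cv2.INTER_CUBIC))
E
```

```text
t 23.47 p [ 400.95 -280.51  158.77] rot [3.1394e+00 5.0000e-04 1.8301e+00] F [ 0.33 -0.25 -2.06] w 23.2 q [ 0.821  0.532 -0.384  2.026  0.322  0.639  0.484]
shift cm [-0.146  0.089  0.677] norm 0.7
rotvec [0.0022 0.0005 0.0016]
```

View pics/m_scene.png

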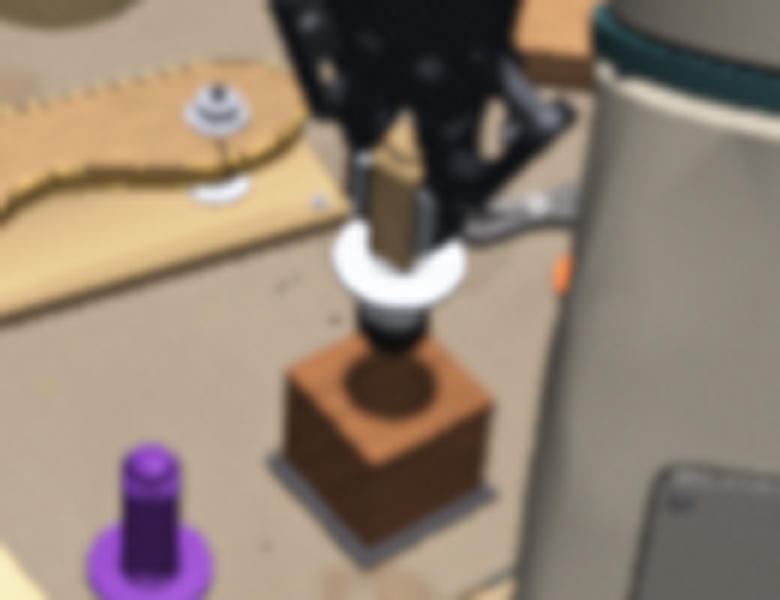

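The wheel hangs straight above the mouth (mouth at 390,385 in the crop, wheel at 393,335). I centre it and lower.

>>> {"name": "carry_out", "arguments": {
  "series": [
    [[-0.14,0.09,0,0,0,0,1.5],[-0.14,0.09,0.5,0,0,0,1.5],[-0.14,0.09,1,0,0,0,1.5],[-0.14,0.09,1.3,0,0,0,1.5],[-0.14,0.09,1.3,0,0,0,1.5]]
  ]
}}

```text
clock: 23.93
eef_pos: [400.1, -281.8, 144.4]
tool_rot: [-3.14, -0.001, 1.829]
force: [0.1, 0.0, -2.2]
width: 23.4
```

```bash
python3 - <<'E'
from h import *
st();to([402.2,-281.7,87],1.8285)
E
```

```text
t 23.93 p [ 400.06 -281.79  144.43] rot [-3.1403e+00 -1.5000e-03  1.8293e+00] F [ 0.12  0.02 -2.18] w 23.4 q [ 0.811  0.556 -0.369  2.036  0.338  0.61   0.472]
shift cm [-0.054  0.217  5.742] norm 5.75
rotvec [-0.0013 -0.0015  0.0008]
```

>>> {"name": "carry_out", "arguments": {
  "series": [
    [[0,0,0,0,0,0,1.5],[0,0,0,0,0,0,1.5],[0,0,0,0,0,0,1.5]]
  ]
}}

```text
clock: 24.18
eef_pos: [400.6, -282.4, 145.5]
tool_rot: [3.141, 0.0, 1.829]
force: [0.6, -0.0, -2.4]
width: 23.4
```

```bash
python3 - <<'E'
from h import *
st();to([402.2,-281.7,87],1.8285)
E
```

```text
t 24.18 p [ 400.6  -282.42  145.51] rot [3.1414e+00 1.0000e-04 1.8287e+00] F [ 0.58 -0.03 -2.35] w 23.4 q [ 0.812  0.554 -0.369  2.035  0.338  0.61   0.472]
shift cm [0.029 0.172 5.851] norm 5.85
rotvec [0.0002 0.0001 0.0002]
```

>>> {"name": "carry_out", "arguments": {
  "series": [
    [[0.03,0.17,0,0,0,0,1.5],[0.03,0.17,0.8,0,0,0,1.5],[0.03,0.17,1.7,0,0,0,1.5],[0.03,0.17,2.4,0,0,0,1.5],[0.03,0.17,2.4,0,0,0,1.5]]
  ]
}}

```text
clock: 24.6
eef_pos: [400.8, -281.0, 119.6]
tool_rot: [-3.139, -0.003, 1.829]
force: [0.0, 0.3, -3.2]
width: 23.5
```

>>> {"name": "carry_out", "arguments": {
  "series": [
    [[0,0,0.7,0,0,0,1.5],[0,0,1.5,0,0,0,1.5],[0,0,2.3,0,0,0,1.5],[0,0,2.8,0,0,0,1.5],[0,0,2.8,0,0,0,1.5]]
  ]
}}

```text
clock: 25.02
eef_pos: [401.3, -281.1, 92.1]
tool_rot: [-3.14, -0.002, 1.829]
force: [0.0, -0.2, -3.3]
width: 23.6
```

```bash
python3 - <<'E'
from h import *
st();to([402.2,-281.7,86.3],1.8285)
E
```

```text
t 25.02 p [ 401.35 -281.14   92.11] rot [-3.140e+00 -1.700e-03  1.829e+00] F [ 0.04 -0.22 -3.29] w 23.6 q [ 0.762  0.644 -0.306  2.071  0.398  0.485  0.416]
shift cm [-0.076  0.069  0.581] norm 0.59
rotvec [-0.0016 -0.0017  0.0005]
```

>>> {"name": "carry_out", "arguments": {
  "series": [
    [[0,0,0.2,0,0,0,1.5],[0,0,0.4,0,0,0,1.5],[0,0,0.55,0,0,0,1.5],[0,0,0.55,0,0,0,1.5],[0,0,0.55,0,0,0,1.5]]
  ]
}}

```text
clock: 25.43
eef_pos: [402.2, -281.7, 88.0]
tool_rot: [3.141, 0.0, 1.829]
force: [-0.0, 0.1, -1.5]
width: 23.3
```

```bash
python3 - <<'E'
from h import *
st();to([402.2,-281.7,86.3],1.8285)
E
```

```text
t 25.43 p [ 402.16 -281.71   88.04] rot [3.1414e+00 2.0000e-04 1.8287e+00] F [-0.03  0.06 -1.47] w 23.3 q [ 0.757  0.651 -0.3    2.074  0.404  0.472  0.411]
shift cm [-0.     0.004  0.174] norm 0.17
rotvec [0.0002 0.0002 0.0002]
```

>>> {"name": "carry_out", "arguments": {
  "series": [
    [[0,0,0.05,0,0,0,1.5],[0,0,0.1,0,0,0,1.5],[0,0,0.15,0,0,0,1.5],[0,0,0.15,0,0,0,1.5],[0,0,0.15,0,0,0,1.5]]
  ]
}}

```text
clock: 25.85
eef_pos: [402.1, -281.6, 86.4]
tool_rot: [3.142, 0.0, 1.829]
force: [-0.1, -0.7, -2.5]
width: 23.3
```

>>> {"name": "carry_out", "arguments": {
  "series": [
    [[0,0,0.03,0,0,0,1.5],[0,0,0.05,0,0,0,1.5],[0,0,0.05,0,0,0,1.5],[0,0,0.05,0,0,0,1.5]]
  ]
}}

```text
clock: 26.18
eef_pos: [402.1, -281.7, 86.3]
tool_rot: [3.141, 0.0, 1.829]
force: [-1.5, 1.1, 5.7]
width: 23.6
```

>>> {"name": "carry_out", "arguments": {
  "series": [
    [[0,0,0,0,0,0,2.6],[0,0,0,0,0,0,3.5],[0,0,0,0,0,0,5],[0,0,0,0,0,0,7],[0,0,0,0,0,0,8.5]]
  ]
}}

```text
clock: 26.6
eef_pos: [402.2, -281.7, 85.8]
tool_rot: [3.141, -0.0, 1.829]
force: [0.2, -0.4, -0.4]
width: 70.2
```

>>> {"name": "carry_out", "arguments": {
  "series": [
    [[0,0,0,0,0,0,8.5],[0,0,-1,0,0,0,8.5],[0,0,-3,0,0,0,8.5],[0,0,-6,0,0,0,8.5],[0,0,-9,0,0,0,8.5]]
  ]
}}

```text
clock: 27.02
eef_pos: [401.6, -281.1, 177.1]
tool_rot: [-3.141, -0.002, 1.829]
force: [0.6, -0.5, 0.0]
width: 84.9
```

>>> {"name": "carry_out", "arguments": {
  "series": [
    [[0,0,-2,0,0,0,8.5],[0,0,-2,0,0,0,8.5],[0,0,-2,0,0,0,8.5],[0,0,-2,0,0,0,8.5],[0,0,-2,0,0,0,8.5]]
  ]
}}

```text
clock: 27.43
eef_pos: [401.3, -281.3, 195.1]
tool_rot: [-3.14, -0.001, 1.829]
force: [-0.7, 0.8, -0.2]
width: 85.2
```

```bash
python3 - <<'E'
from h import *
st()
d=get_image("scene");hsv=cv2.cvtColor(d["img"],cv2.COLOR_BGR2HSV)
u,v=proj(d,[[402,-281.5,100]])[0].astype(int);c=d["img"][v-50:v+50,u-65:u+65];cv2.imwrite("pics/n_scene.png",cv2.resize(c,None,fx=6,fy=6,interpolation=cv2.INTER_CUBIC))
E
```

```text
t 27.43 p [ 401.28 -281.28  195.13] rot [-3.1402e+00 -1.5000e-03  1.8288e+00] F [-0.66  0.77 -0.17] w 85.2 q [ 0.849  0.48  -0.419  1.984  0.284  0.735  0.518]
```

View pics/n_scene.png

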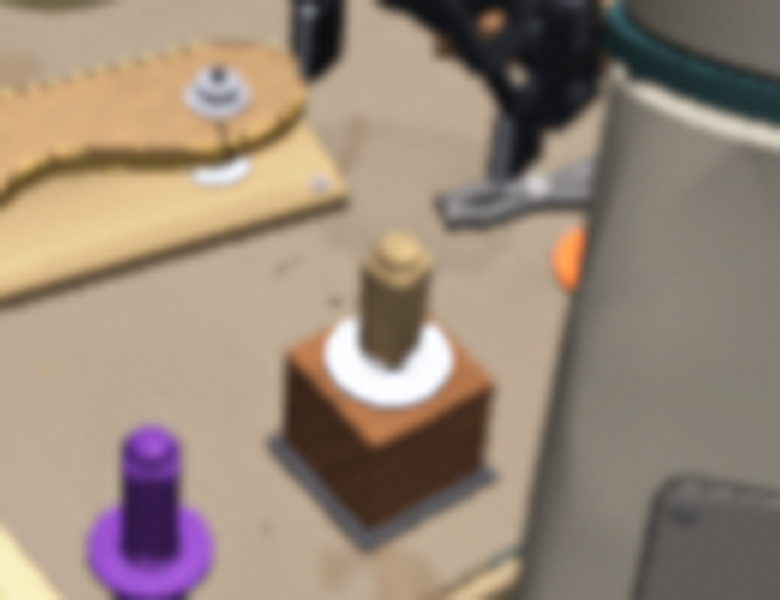

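The roller stands upright with its collar flat on the block (390,360 in the crop), just as at the start. The gripper is open and clear above it. I'm handing in.

```bash
python3 -c "
from cell import finish_job
print(finish_job())"
```

```text
the job is handed in; nothing more can be done
None
```

I rolled the measuring roller along the inner edge from the heel mark to the ball mark, put it back in its stand and handed the job in at about 27.4 s. No verdict was reported.

- **Rolling:** I set the wheel on the edge at the heel mark, at jig y about -86 mm. I rolled it through the waist to about y = +73 mm. At each call's end the pressing force read 5 to 9 N, well under the 20 N dent limit, with a steady drag of about 1.2 N. The heading held within 0.002 rad.
- **Length:** The contact path works out to about 172 mm, or 10.7 rad, against the required 10.2 to 11.35 rad. This is from the arm's path only. The drum's graduations can't be read in the images, so the count itself is unconfirmed.
- **Put-down:** There were no notable side forces while lowering. The last picture shows the roller upright with its collar flat on the block and the open gripper well clear above it. The arm did not go near the bystanders, but I took no final picture of all of them.
- **Disagreements:**
  - The two cameras differed by several millimetres on jig and stand points. I used the top view and corrected the edge by touch.
  - The contact points came out about 2.5 to 3.6 mm off the nominal edge, even after allowing for 0.018 rad of turn.
  - The force estimated from wrist torque read mostly 0 to 20% below the direct reading.

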